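# Move a leaking sample tube with tongs

### The job

The sample tube lying in the steel tray leaks: take the tongs from their rest and, with the tongs only, never touching the tube with the gripper, lift it over the walls into the red tray and lay it flat on the floor there; let go of it only once it is down. Then put the tongs back in their rest as you found them, without disturbing the other things on the bench.

Things in the scene. Friction and masses are not known exactly. Their poses are not given: they have to be found in the camera images.
- tongs: Spring tongs, 200 mm long, 20 mm high, 80 g: two steel arms on a blue hinge block. Origin: underside, midway between the arms, below the black ribbed finger grips. x points to the tips, y is the closing direction. Hinge at x = -85 mm, arms end at +114 mm. The hinge block is 26 mm wide. The arms spring open when let go.
- tongs_grip (a point): middle of the finger grips (38 mm long, 20 mm high), 10 mm above the underside. Width over the grips: 47 mm open, 33 mm when the tips hold the tube. The spring pushes 6 to 8 N, so fingers set 37 to 44 mm apart keep the tongs while the tips are open.
- tongs_tip (a point): point midway between the two tip pads (pads 18 mm long, 12 mm high), 105 mm ahead of the grips, 10 mm above the underside. Tips stand 46 mm apart (57 mm over their outsides) when open.
- rest: Grey tongs rest fixed to the bench, base 190 x 74 x 8 mm, open above it between the saddles. The tongs lie along its x (tips to +x) 32 mm up, hinge block on the rear saddle (x = -103 to -77 mm, cheeks 38 mm apart inside), arms on the front saddle (x = 54 to 66 mm, cheeks 62 mm apart inside). Cheeks rise 12 mm. Origin on the bench below the seated grips.
- rest_seat (a point): where the tongs' origin lies when they are in the rest (32 mm above the bench)
- steel_tray: Grey steel tray fixed to the bench, 110 mm (x) by 172 mm (y), 42 mm high with a 6 mm round rim (top at 45 mm), walls 4 mm, floor 4 mm. Origin under its centre. The tube lies in it at the start, roughly along its y axis.
- red_tray: Red plastic tray, same sizes and axes as the steel tray, empty at the start.
- tube: Capped sample tube lying down: glass body 13 mm thick, 106 mm long with its orange-red cap (about 17 mm thick, 25 mm long). Origin at bench level under its middle; its long axis is NOT an axis of this frame: take it from tube_cap to tube_end.
- tube_mid (a point): middle of the tube, on its axis, on the glass (about 12 mm above the bench when lying in a tray)
- tube_cap (a point): on the tube's axis, inside the cap, 6 mm from the cap's outer end
- tube_end (a point): on the tube's axis, near the round glass end
- dropper_red: bystander: dropper bottle with red cap, 32 mm wide, 86 mm high, standing loose; origin under its centre
- dropper_blue: bystander: dropper bottle with blue cap, 32 mm wide, 86 mm high, standing loose; origin under its centre
- dish: bystander: covered dish, 90 mm wide, 14 mm high, loose; origin under its centre
- pen: bystander: red pen, 138 mm long along its y, 12 mm thick, loose; origin under its centre
Not all that is in view belongs to the job. There is more than one size of the rest; the one meant has the size given above.

How it is judged:
On the way, in this order (a step that is already met when the one before it is completed fails the run):
1. the tongs are lifted out of their rest (height (world z) of tongs above 0.055 m), for 0.1 s.
2. the tube hangs in the tongs, clear above the tray walls (contact force between tube and tongs above 0.2 N and height (world z) of each of tube_mid, tube_cap, tube_end above 0.055 m), for 0.2 s.
3. the tube is down on the red tray's floor with the tongs still holding it (x of tube_mid in the frame of red_tray between -0.047 and 0.047 m and y of tube_mid in the frame of red_tray between -0.045 and 0.045 m and height (world z) of each of tube_mid, tube_cap, tube_end below 0.022 m and contact force between tube and tongs above 0.2 N), for 0.1 s.
At the end, for the whole second after the job is handed in: Tube still and flat on the red tray's floor (middle, cap and end under 22 mm above the bench); tongs still in their rest, tips as at the start, within 20 mm and 0.15 rad of the seat, level, down on both saddles (underside 26 to 38 mm up) and clear of the tube (x of tube_mid in the frame of red_tray between -0.047 and 0.047 m and y of tube_mid in the frame of red_tray between -0.045 and 0.045 m and height (world z) of each of tube_mid, tube_cap, tube_end below 0.022 m and linear speed of each of tube, tongs below 0.02 m/s and horizontal distance between tongs and rest_seat below 0.02 m and angle between the x axis of tongs and the x axis of rest, either way round below 0.15 rad and x of tongs_tip in the frame of rest above 0 m and height (world z) of tongs between 0.026 and 0.038 m and angle between tongs's own z axis and vertical below 0.1 rad and contact force between tube and tongs below 0.05 N); the robot touches nothing.
It fails at once if the gripper or the arm touches the tube (contact force between any of the arm, the fingers and tube above 0.3 N).
It fails at once if a dropper bottle, the dish or the pen is moved more than 25 mm (distance of any of dropper_red, dropper_blue, dish, pen from where it was at the start of the episode above 0.025 m).
It also fails if it takes over 59 s, if anything falls off the work surface, if the arm or the gripper's body presses on something with over 40 N, if the wrist force passes 120 N, or if a joint passes its speed limit or range.

### The arm

A 7-joint arm with a two-finger parallel gripper is mounted at the origin on a cart in front of the work surface, level with it; the furniture and walls round the work are solid. World frame = base frame: x ahead of the robot, y to its left, z up, the work surface at z = 0. Lengths are in m, angles in rad, forces in N, time in s.
With the tool pointing down it reaches from about 0.4 to 0.875 m from the base axis. Payload 4.4 kg.
Tool frame: the origin (TCP) lies on the centre line of the jaws, within the pads' length; the fingertips stand 25 mm ahead of it and the grasp point (between the pads) lies 6 mm ahead of it; z points along the fingers, y is the line along which they close (so a half turn about z gives the same grasp; the last joint's range is limited). The gripper opens to 85 mm and grips with 20 to 120 N. Pads are 22 mm wide; open, the fingers measure 114 mm over their backs; the gripper's body (76 mm by 85 mm) begins 54 mm behind the grasp point. The pads swing forward as they close: fully open they stand 13 mm farther back than shut.
Start: joints at [1.158, 0.628, 0.038, 1.517, -0.027, 0.996, -0.02], TCP at [0.221, -0.611, 0.256] pointing down, gripper open.
Joint ranges: [-3.06, 3.06], [-0.37, 2.12], [-1.25, 1.32], [0.18, 2.47], [-1.1, 4.24], [0.23, 1.98], [-2.94, 2.94]. Speed limits (rad/s): [2.57, 2.57, 3.14, 3.14, 3.14, 3.14, 3.14].

### API

Orientations are given as a unit quaternion [x, y, z, w].
In Python, from plant import ctrl, cams gives the robot as it stands.
- The arm moves only by the shell command python3 -m creep 'ROWS' [FORCE]. ROWS is JSON, a list of rows, each a list of 7 numbers: the shift along the world's x, y, z as a fraction of full scale, then the turn, a rotation vector about the world's x, y, z as a fraction of full scale, then the opening, from 0 (shut) to 1 (fully open). In form: [[tx, ty, tz, wx, wy, wz, fingers], ...]. A call has 1 to 5 rows; each row is the pose to reach, as a shift and turn from the pose commanded when the call began; what a row does not reach only later rows make up. Full scale, the value 1, is 0.5 m for a shift and 60 degrees for a turn. A row lasts 1/8 s, in which the tool goes at most 62.5 mm and 10.7 degrees, less where a joint would pass 70% of its speed; a pose out of reach is approached as far as the arm can. A call with a number of a shift or a turn outside -1 to 1 is refused whole. A call with a gripper value outside its range is refused whole. The fingers move at their own pace and stop on an object; FORCE is the grip in N (left out, the last holds). Time passes only in rows, so rows that repeat a pose let the fingers close. It gives the time, the measured TCP pose, the force, the opening and the grip force at its end, in the units of the state.
- ctrl.get_obs(): the state, without advancing time (a new reading comes with each control period).
- cams.read_camera(name): name is "scene" or "top" or "wrist"; returns a dict with "image" (480x640x3 uint8, blue, green, red), "mtx" (3x3 intrinsics, pixels), "T" (4x4, takes a point from camera to world coordinates). Camera axes: x right, y down, z forward; pixel columns grow to the right and rows downward; lengths in m; the calibration is good to about 2 mm. The wrist camera is an equidistant fisheye: a pixel r from the principal point sees the ray r / f radians off the axis. A picture is of the moment at which its call begins. There is no depth.
- ctrl.close_job(): hands the job in; it is judged then, once.
The state is a dict: "t": time; "joint_positions": joint angles; "dq": joint speeds; "tau": joint torques, N m; "ee_pos": TCP position; "tcp_rot": TCP orientation; "wrist_force": force on the tool from outside, world axes, zero at the start; "wrist_torque": the same for the moment, N m; "grip_width": opening from 0.0 (shut) to 1.0 (fully open); "finger_force": force on a finger pad.
Only numpy, scipy, OpenCV 4.12 (cv2) and the standard library are available. Lean on these libraries where they do the work, as an engineer would, in place of code of your own. Each camera call takes 0.05 s, during which the arm holds its last target. There are 200 camera calls.

## Working session

There is one attempt and no reset: what is moved stays moved. The work goes in short steps, Python scripts to look and compute and a shell command to move; the robot and the scene stay as the last step left them, time stands still between calls to the robot, and variables do not carry over. Pictures are saved under pics/ and viewed, at most 10 in all, crops included, and the job is handed in when it is done.

```bash
ls; mkdir -p pics; python3 - <<'E'
from plant import ctrl,cams
import cv2,numpy as np
np.set_printoptions(precision=4,suppress=True)
o=ctrl.get_obs(); print(o)
for n in("scene","top"):
    d=cams.read_camera(n); cv2.imwrite(f"pics/{n}0.png",d["image"]); print(n,d["mtx"],d["T"])
    np.savez(f"{n}0.npz",**d)
E
```

```text
pics
{'t': 0.0, 'joint_positions': array([ 1.1582,  0.6293,  0.0384,  1.5184, -0.027 ,  0.9963, -0.02  ]), 'dq': array([-0.0007, -0.0011, -0.0004, -0.0013,  0.0006, -0.0018,  0.0002]), 'tau': array([ -0.0003, -56.3417,   1.2267, -19.3452,   0.0112,   0.0106,
         0.    ]), 'ee_pos': array([ 0.2208, -0.6107,  0.2554]), 'tcp_rot': array([ 0.985 ,  0.1725, -0.0002, -0.0009]), 'wrist_force': array([0.3131, 0.2859, 0.4575]), 'wrist_torque': array([ 0.0033, -0.0291,  0.0033]), 'finger_force': 0.0, 'grip_width': 1.0013595780025994}
scene [[586.9502   0.     310.1573]
 [  0.     586.9502 247.1695]
 [  0.       0.       1.    ]] [[-0.5189 -0.4896  0.7007 -0.3658]
 [-0.8548  0.3052 -0.4198  0.4716]
 [-0.0083 -0.8168 -0.5769  0.7722]
 [ 0.      0.      0.      1.    ]]
top [[522.6716   0.     326.1372]
 [  0.     522.6716 243.2141]
 [  0.       0.       1.    ]] [[ 0.0208 -0.9923  0.1222  0.351 ]
 [-0.9997 -0.0187  0.0178 -0.0452]
 [-0.0154 -0.1226 -0.9923  1.3712]
 [ 0.      0.      0.      1.    ]]
```

View pics/top0.png

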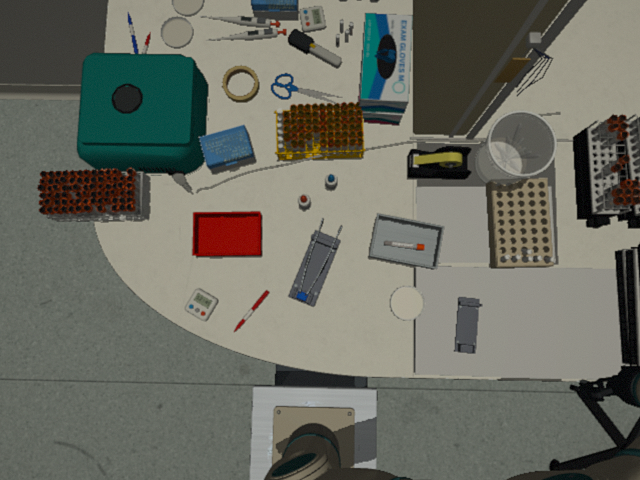

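View pics/scene0.png

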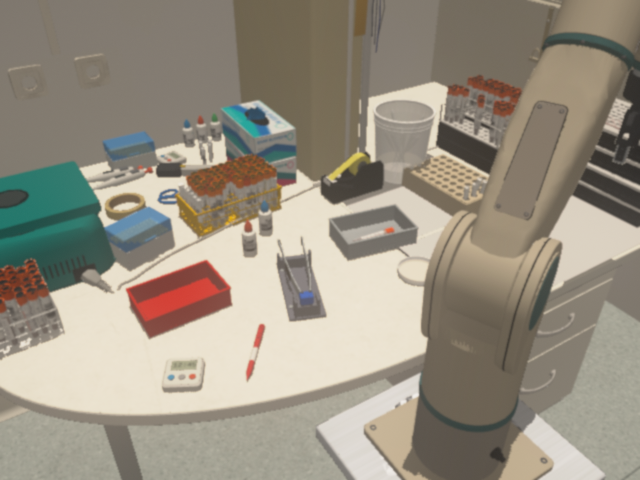

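The top view shows the tongs in the rest (about (297,297) to (340,222)), steel tray at (406,240), tube with its cap at (421,247), red tray at (228,234), and droppers at (305,201) and (331,181). I'll measure these.

```bash
cat > h.py <<'E'
import numpy as np,cv2
np.set_printoptions(precision=4,suppress=True)
def load(n): return dict(np.load(n))
def pt(d,uv,z):
    uv=np.atleast_2d(np.float64(uv)); r=np.c_[uv,np.ones(len(uv))]@np.linalg.inv(d["mtx"]).T@d["T"][:3,:3].T
    o=d["T"][:3,3]; return o+r*((z-o[2])/r[:,2])[:,None]
def px(d,P):
    p=(np.atleast_2d(P)-d["T"][:3,3])@d["T"][:3,:3]@d["mtx"].T; return p[:,:2]/p[:,2:]
def blobs(d,lo,hi,box,amin=8):
    x0,y0,x1,y1=box; m=cv2.inRange(cv2.cvtColor(d["image"][y0:y1,x0:x1],cv2.COLOR_BGR2HSV),lo,hi)
    n,l,s,c=cv2.connectedComponentsWithStats(m)
    return [(s[i][4],c[i]+[x0,y0],np.argwhere(l==i)[:,::-1]+[x0,y0]) for i in range(1,n) if s[i][4]>=amin]
E
python3 - <<'E'
from h import *
d=load("top0.npz")
im=d["image"]
cv2.imwrite("pics/crop_t.png",cv2.resize(im[165:325,285:450],None,fx=3.6,fy=3.6,interpolation=cv2.INTER_CUBIC))
s=load("scene0.npz"); cv2.imwrite("pics/crop_s.png",cv2.resize(s["image"][190:330,230:430],None,fx=4,fy=4,interpolation=cv2.INTER_CUBIC))
for nm,lo,hi,box in [("red tray",(0,150,60),(8,255,255),(180,200,275,265)),("cap",(3,120,120),(15,255,255),(375,220,435,262)),("hinge",(100,120,60),(130,255,255),(285,280,320,310)),("redcap",(0,100,60),(10,255,255),(290,190,318,212)),("bluecap",(95,100,60),(130,255,255),(320,170,345,192)),("pen",(0,120,60),(10,255,255),(230,285,272,335))]:
    for n,c,p in blobs(d,lo,hi,box):
        r=cv2.minAreaRect(p.astype(np.float32)); b=cv2.boxPoints(r)
        print(nm,n,c,pt(d,c,{"red tray":.045,"cap":.0125,"hinge":.052,"redcap":.086,"bluecap":.086,"pen":.01}[nm])[0],b.round(1).tolist() if n>60 else "")
E
```

```text
red tray 2706 [227.6127 234.4194] [0.5324 0.2322 0.045 ] [[193.0, 212.0], [260.0, 212.0], [260.0, 255.0], [193.0, 255.0]]
cap 35 [420.     246.1429] [ 0.5153 -0.2661  0.0125] 
hinge 70 [301.7714 295.8714] [0.379  0.0369 0.052 ] [[295.6000061035156, 296.79998779296875], [299.0, 290.0], [307.79998779296875, 294.3999938964844], [304.3999938964844, 301.20001220703125]]
redcap 32 [303.3438 198.4688] [0.6212 0.0373 0.086 ] 
bluecap 28 [330.9643 177.6071] [ 0.6759 -0.0309  0.086 ] 
pen 85 [259.8353 299.7882] [0.3676 0.1481 0.01  ] [[250.5, 307.70001220703125], [265.70001220703125, 289.8999938964844], [268.6000061035156, 292.29998779296875], [253.39999389648438, 310.20001220703125]]
pen 39 [239.6923 323.8205] [0.3048 0.198  0.01  ]
```

View pics/crop_t.png

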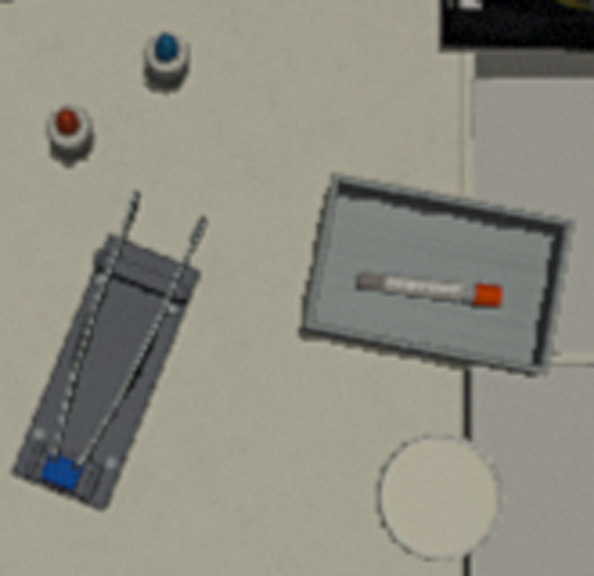

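View pics/crop_s.png

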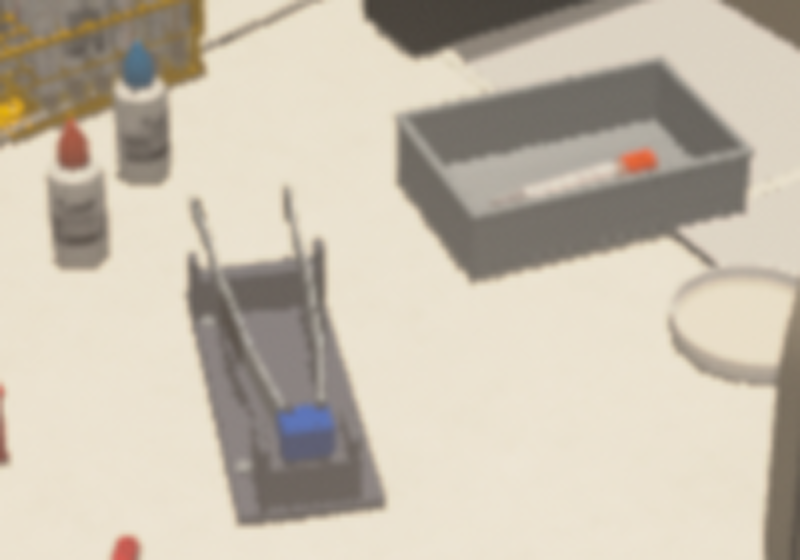

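The crops show tong tip ends at top px (323,218.6) and (341.7,225.8), with the hinge at (302,296). The tube runs from about (384,243) to its cap end at (424.4,247), and the steel tray corners are clear.

```bash
python3 - <<'E'
from h import *
d=load("top0.npz"); s=load("scene0.npz")
f=lambda L:np.array(L)/3.6+[285,165]
ang=lambda v:np.degrees(np.arctan2(v[1],v[0]))
tips=pt(d,f([(137,193),(204,219)]),.052); print("tips",tips)
hb=pt(d,f([(62,473)]),.052)[0]; m=tips.mean(0); v=m-hb; print("hinge",hb,"len",np.linalg.norm(v),"yaw",ang(v))
u=v/np.linalg.norm(v); print("grip from tip",m-.114*u)
base=pt(d,f([(15,475),(105,508),(198,270)]),[.008]*2+[.044] if 0 else .008); print("base",base, ang(base[2]-base[1]))
st=pt(d,f([(333,177),(572,222),(545,373),(303,332)]),.045); print("steel",st.mean(0),ang(st[3]-st[0]),ang(st[0]-st[1]),np.linalg.norm(st-np.roll(st,1,0),axis=1))
tb=pt(d,f([(357,281),(502,296)]),.012); print("tube",tb,tb.mean(0),np.linalg.norm(tb[1]-tb[0]),"yaw end->cap",ang(tb[1]-tb[0]))
rt=pt(d,[(192.5,211.5),(262.5,211.5),(262.5,255.5),(193,258)],.045);print("red",rt,rt.mean(0))
# check in scene: predicted vs seen
g=lambda L:np.array(L)/4+[230,190]
ts=pt(s,g([(195,203),(287,190)]),.052); hs=pt(s,g([(306,420)]),.052); print("scene tips",ts,ts.mean(0),"hinge",hs, ang((ts.mean(0)-hs[0])))
ss=pt(s,g([(400,117),(658,62),(750,152),(474,215)]),.045);print("scene steel",ss.mean(0))
tc=pt(s,g([(488,202),(657,158)]),.012);print("scene tube",tc,tc.mean(0),ang(tc[1]-tc[0]))
E
```

```text
tips [[ 0.5768 -0.0124  0.052 ]
 [ 0.559  -0.0603  0.052 ]]
hinge [0.3777 0.0357 0.052 ] len 0.2033319750495193 yaw -20.758172200026284
grip from tip [0.4613 0.0041 0.052 ]
base [[ 0.3765  0.0723  0.008 ]
 [ 0.3542  0.0068  0.008 ]
 [ 0.5281 -0.0571  0.008 ]] -20.163105353414203
steel [ 0.5226 -0.2269  0.045 ] 169.73467775959918 80.18317488946106 [0.1134 0.1724 0.1096 0.1723]
tube [[ 0.5217 -0.1727  0.012 ]
 [ 0.5128 -0.2777  0.012 ]] [ 0.5172 -0.2252  0.012 ] 0.10541738509883741 yaw end->cap -94.88635165113887
red [[0.5905 0.3259 0.045 ]
 [0.5938 0.1445 0.045 ]
 [0.4797 0.1404 0.045 ]
 [0.4699 0.3183 0.045 ]] [0.5335 0.2323 0.045 ]
scene tips [[ 0.5654 -0.0073  0.052 ]
 [ 0.5498 -0.0558  0.052 ]] [ 0.5576 -0.0316  0.052 ] hinge [[0.3774 0.0355 0.052 ]] -20.427765716020605
scene steel [ 0.5212 -0.2267  0.045 ]
scene tube [[ 0.5295 -0.1762  0.012 ]
 [ 0.5146 -0.2857  0.012 ]] [ 0.5221 -0.2309  0.012 ] -97.74963384283676
```

Two independent views agree: tongs yaw about -20.4° and grip at about (0.460, 0.005). Moving above the grip and turning the tool to -40.3°.

```bash
python3 -m creep '[[0.23,0.58,0,0,0,-0.672,1],[0.23,0.58,0,0,0,-0.672,1],[0.23,0.58,0,0,0,-0.672,0.75],[0.23,0.58,0,0,0,-0.672,0.75],[0.23,0.58,0,0,0,-0.672,0.75]]' 20
python3 -m creep '[[0.24,0.64,-0.1,0,0,0,0.75],[0.24,0.64,-0.1,0,0,0,0.75],[0.24,0.64,-0.1,0,0,0,0.75],[0.24,0.64,-0.1,0,0,0,0.75],[0.24,0.64,-0.1,0,0,0,0.75]]'
python3 -m creep '[[0,0,0,0,0,0,0.75],[0,0,0,0,0,0,0.75]]'
python3 - <<'E'
from plant import ctrl,cams
from h import *
d=cams.read_camera("wrist");np.savez("w1.npz",**d);cv2.imwrite("pics/w1.png",d["image"])
o=ctrl.get_obs();print(o["ee_pos"],o["tcp_rot"],o["joint_positions"],o["grip_width"],d["mtx"][0],d["mtx"][1],"\n",d["T"])
E
```

```text
t: 0.72
ee_pos: [0.3365, -0.3192, 0.2562]
tcp_rot: [0.984, -0.178, -0.0, -0.0]
wrist_force: [1.0, -0.2, -0.5]
grip_width: 0.748
finger_force: 0.0
t: 1.35
ee_pos: [0.445, -0.0299, 0.2108]
tcp_rot: [0.984, -0.178, 0.0, 0.0]
wrist_force: [1.0, 0.0, -0.6]
grip_width: 0.753
finger_force: 0.0
t: 1.6
ee_pos: [0.4441, -0.0321, 0.2109]
tcp_rot: [0.984, -0.177, -0.0, 0.0]
wrist_force: [-0.4, -0.5, -0.1]
grip_width: 0.75
finger_force: 0.0
[ 0.444  -0.0329  0.211 ] [ 0.984  -0.1783 -0.0002  0.0004] [-0.1212  0.4187  0.18    2.1182 -0.1252  0.6149 -1.7833] 0.7520088026632538 [371.6483   0.     327.3764] [  0.     371.6483 243.9324] 
 [[-0.3475 -0.8985 -0.2684  0.5121]
 [-0.9377  0.3335  0.0975 -0.0577]
 [ 0.0019  0.2856 -0.9584  0.3292]
 [ 0.      0.      0.      1.    ]]
```

View pics/w1.png

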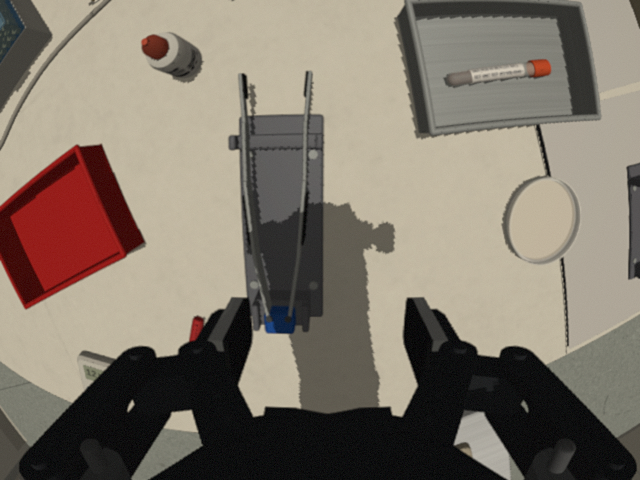

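The wrist view shows tongs tip ends at about (242,75) and (309,73), and the hinge block centred near (281,320). Refining the grip position, and testing a lean in free air.

```bash
cat >> h.py <<'E'
def fpt(d,uv,z):
    uv=np.atleast_2d(np.float64(uv)); q=(uv-d["mtx"][:2,2])/d["mtx"][0,0]; r=np.linalg.norm(q,axis=1)
    r=np.c_[q*(np.sin(r)/r)[:,None],np.cos(r)]@d["T"][:3,:3].T; o=d["T"][:3,3]; return o+r*((z-o[2])/r[:,2])[:,None]
E
python3 - <<'E'
from h import *
d=load("w1.npz"); ang=lambda v:np.degrees(np.arctan2(v[1],v[0]))
t=fpt(d,[(242,75),(309,73)],.050); h=fpt(d,[(281,312)],.052)[0]; m=t.mean(0); print(t,m,h,np.linalg.norm(m-h),ang(m-h)); u=(m-h)/np.linalg.norm(m-h); print("grip",m-.114*u)
tb=fpt(d,[(447,80),(551,68)],.012);print("tube",tb,tb.mean(0),np.linalg.norm(tb[1]-tb[0]),ang(tb[1]-tb[0]))
E
python3 -m creep '[[0.032,0.072,0,-0.17,0,0,0.75],[0.032,0.072,0,-0.34,0,0,0.75],[0.032,0.072,0,-0.34,0,0,0.75]]'
python3 -c "
from plant import ctrl;print(ctrl.get_obs()['joint_positions'])"
python3 -m creep '[[0,0,0,0.17,0,0,0.75],[0,0,0,0.34,0,0,0.75],[0,0,0,0.34,0,0,0.75]]'
python3 -c "
from plant import ctrl;o=ctrl.get_obs();print(o['joint_positions'],o['ee_pos'],o['tcp_rot'])"
```

```text
[[ 0.5798 -0.0152  0.05  ]
 [ 0.5617 -0.0622  0.05  ]] [ 0.5707 -0.0387  0.05  ] [0.3922 0.0276 0.052 ] 0.19047813564201796 -20.376734642724895
grip [0.4639 0.001  0.0512]
tube [[ 0.526  -0.1738  0.012 ]
 [ 0.513  -0.2854  0.012 ]] [ 0.5195 -0.2296  0.012 ] 0.1123599222672267 -96.6696438286268
t: 2.02
ee_pos: [0.4612, 0.0068, 0.2109]
tcp_rot: [0.969, -0.172, 0.033, 0.175]
wrist_force: [-0.1, -0.2, -0.9]
grip_width: 0.748
finger_force: 0.0
[-0.63403912  0.52454918  0.46026859  2.06937759  0.2005454   0.68151505
 -2.30377677]
t: 2.4
ee_pos: [0.4604, -0.0038, 0.2119]
tcp_rot: [0.983, -0.186, 0.001, 0.0]
wrist_force: [0.5, 0.2, 0.5]
grip_width: 0.751
finger_force: 0.0
[-0.17563959  0.43419978  0.16875744  2.08158457 -0.1182424   0.63294737
 -1.87102426] [ 0.46041389 -0.00376931  0.21194473] [ 9.82629042e-01 -1.85578305e-01  8.88687488e-04  2.60789652e-04]
```

```bash
python3 -m creep '[[0.003,0.004,-0.22,0,0,0,0.75],[0.003,0.004,-0.22,0,0,0,0.75],[0.003,0.004,-0.22,0,0,0,0.75],[0.003,0.004,-0.22,0,0,0,0.75]]'
python3 - <<'E'
from plant import ctrl,cams
from h import *
d=cams.read_camera("wrist");np.savez("w2.npz",**d);cv2.imwrite("pics/w2.png",d["image"])
o=ctrl.get_obs();print(o["ee_pos"],o["tcp_rot"])
E
```

```text
t: 2.9
ee_pos: [0.4626, 0.006, 0.1022]
tcp_rot: [0.984, -0.178, 0.001, 0.0]
wrist_force: [0.0, -0.5, 0.1]
grip_width: 0.745
finger_force: 0.0
[0.4632 0.0062 0.1028] [ 0.9841 -0.1775  0.0015  0.    ]
```

View pics/w2.png

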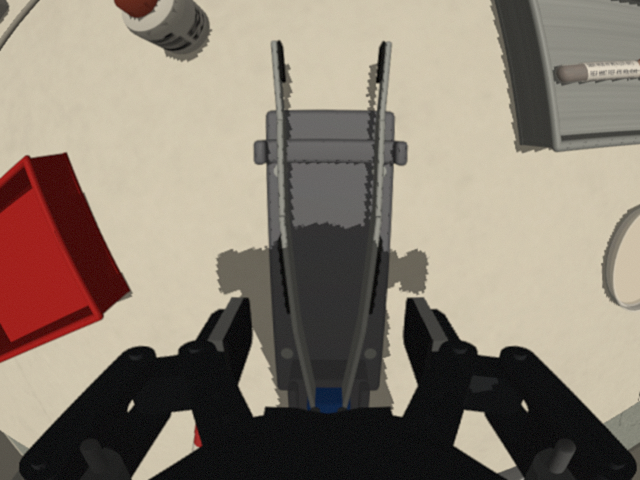

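The view shows the black grips from about (281,238)-(288,312) and (379,238)-(373,312), with the tongs centred on column 329 between the fingers.

```bash
python3 - <<'E'
from h import *
d=load("w2.npz")
g=fpt(d,[(282,238),(380,238),(288,313),(374,313)],.052);print(g,g.mean(0))
t=fpt(d,[(277,42),(387,42)],.050);m=t.mean(0);u=np.array([np.cos(np.radians(-20.4)),np.sin(np.radians(-20.4)),0]);print(t,m-.114*u)
E
```

```text
[[ 0.4937  0.0166  0.052 ]
 [ 0.4776 -0.0269  0.052 ]
 [ 0.4561  0.0291  0.052 ]
 [ 0.4408 -0.012   0.052 ]] [0.4671 0.0017 0.052 ]
[[ 0.5806 -0.0141  0.05  ]
 [ 0.5635 -0.0611  0.05  ]] [0.4652 0.0021 0.05  ]
```

```bash
python3 -m creep '[[0.006,-0.008,-0.11,0,0,0,0.75],[0.006,-0.008,-0.11,0,0,0,0.75],[0.006,-0.008,-0.11,0,0,0,0.47],[0.006,-0.008,-0.11,0,0,0,0.47],[0.006,-0.008,-0.11,0,0,0,0.47]]' 20
python3 -m creep '[[0,0,0,0,0,0,0.47],[0,0,0,0,0,0,0.47],[0,0,0.02,0,0,0,0.47],[0,0,0.04,0,0,0,0.47],[0,0,0.04,0,0,0,0.47]]'
```

```text
t: 3.58
ee_pos: [0.4673, 0.0023, 0.0489]
tcp_rot: [0.984, -0.177, 0.003, -0.001]
wrist_force: [-0.3, -0.2, 8.8]
grip_width: 0.469
finger_force: 6.7
t: 4.2
ee_pos: [0.4658, 0.0023, 0.0673]
tcp_rot: [0.984, -0.177, 0.001, -0.0]
wrist_force: [0.9, 0.4, -1.7]
grip_width: 0.47
finger_force: 6.2
```

```bash
python3 -m creep '[[0,0,0.12,0,0,0,0.47],[0,0,0.24,0,0,0,0.47],[0,0,0.36,0,0,0,0.47],[0,0,0.36,0,0,0.17,0.47],[0,0,0.36,0,0,0.34,0.47]]'
python3 -m creep '[[0.02,-0.12,0,0,0,0.17,0.47],[0.04,-0.24,0,0,0,0.34,0.47],[0.06,-0.36,0,0,0,0.51,0.47],[0.08,-0.48,0,0,0,0.68,0.47],[0.092,-0.6,0,0,0,0.85,0.47]]'
python3 -m creep '[[0,0,0,0,0,0.17,0.47],[0,0,0,0,0,0.34,0.47],[0,0,0,0,0,0.51,0.47],[0,0,0,0,0,0.54,0.47],[0,0,0,0,0,0.54,0.47]]'
python3 -m creep '[[0,0,0,-0.15,0.017,0,0.47],[0,0,0,-0.3,0.034,0,0.47],[0,0,0,-0.45,0.051,0,0.47],[0,0,0,-0.6,0.068,0,0.47],[0,0,0,-0.745,0.085,0,0.47]]'
cat > st.py <<'E'
from plant import ctrl,cams
from h import *
import sys
from scipy.spatial.transform import Rotation as R
o=ctrl.get_obs(); M=R.from_quat(o["tcp_rot"]).as_matrix()
# tongs axes from tool: x_t=x_tool, z_t=-z_tool
x,z=M[:,0],-M[:,2]
tip=o["ee_pos"]+.105*x-.0069*z
print("t",o["t"],"tcp",o["ee_pos"],"q",o["joint_positions"],"\n yaw",np.degrees(np.arctan2(x[1],x[0])),"pitch",np.degrees(np.arcsin(-x[2])),"roll",np.degrees(np.arcsin(M[2,1])),"tip",tip,"low",(tip+.009*x-.010*z)[2],"F",o["wrist_force"],o["finger_force"],o["grip_width"])
E
python3 st.py
```

```text
t: 4.82
ee_pos: [0.465, 0.0026, 0.2469]
tcp_rot: [1.0, 0.003, 0.001, -0.0]
wrist_force: [0.2, 0.4, -1.2]
grip_width: 0.473
finger_force: 6.1
t: 5.45
ee_pos: [0.5111, -0.2994, 0.2457]
tcp_rot: [0.901, 0.433, 0.0, -0.0]
wrist_force: [0.3, 1.0, -0.4]
grip_width: 0.473
finger_force: 6.0
t: 6.08
ee_pos: [0.5107, -0.2978, 0.2459]
tcp_rot: [0.748, 0.664, -0.0, -0.0]
wrist_force: [0.2, 0.2, -0.3]
grip_width: 0.473
finger_force: 6.0
t: 6.7
ee_pos: [0.5119, -0.2968, 0.2469]
tcp_rot: [0.69, 0.613, -0.285, 0.258]
wrist_force: [0.5, 0.8, -1.9]
grip_width: 0.472
finger_force: 5.9
t 6.7 tcp [ 0.5119 -0.2968  0.2469] q [-0.2604  0.6806  0.5203  1.9327  0.7657  0.7125 -0.5846] 
 yaw 83.06331397931311 pitch 45.223431886069704 roll 0.346262414013855 tip [ 0.5203 -0.2282  0.1675] low 0.15407029540854528 F [ 0.5236  0.7603 -1.9459] 5.867697671055794 0.4719874541559729
```

Lean reached comfortably. I'll check how the tongs sit in the fingers and where the tube lies.

```bash
python3 - <<'E'
from plant import ctrl,cams
from h import *
d=cams.read_camera("wrist");np.savez("w3.npz",**d)
s=cams.read_camera("scene");np.savez("s3.npz",**s)
t=cams.read_camera("top");np.savez("t3.npz",**t)
a=cv2.resize(d["image"],(400,300));b=cv2.resize(s["image"][130:280,290:490],(400,300),interpolation=3);c=cv2.resize(t["image"][150:300,340:540],(400,300),interpolation=3)
e=cv2.resize(d["image"][0:240,200:520],(400,300),interpolation=3)
cv2.imwrite("pics/m3.png",np.vstack([np.hstack([a,e]),np.hstack([b,c])]))
E
```

```text
(no output)
```

View pics/m3.png

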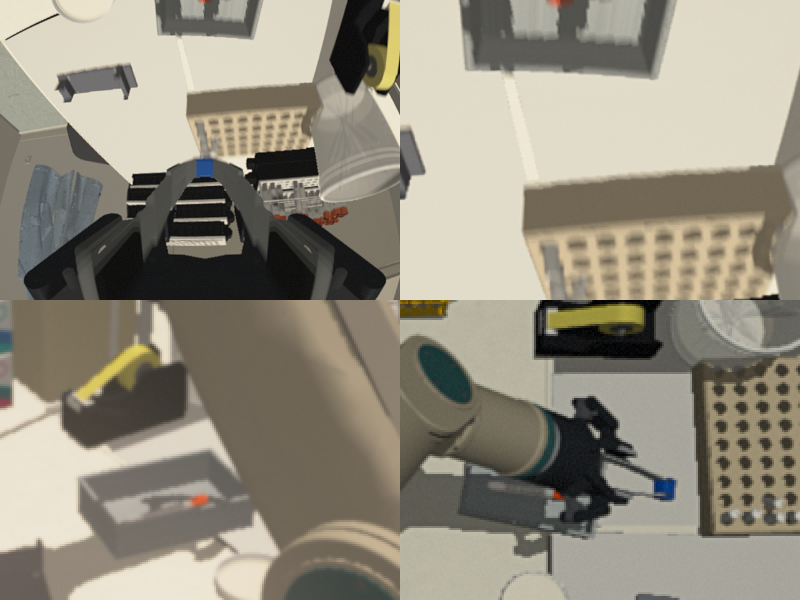

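The tongs have pivoted in the fingers: the hinge block shows at about (326,268) in the wrist view and (472,244) in the top view. I'll triangulate the hinge to find the actual pitch.

```bash
cat >> h.py <<'E'
def tri(A,B):  # two (origin,dir)
    a,u=A;b,v=B; M=np.c_[u,-v]; st=np.linalg.lstsq(M,b-a,rcond=None)[0]; p,q=a+u*st[0],b+v*st[1]; return (p+q)/2,np.linalg.norm(p-q)
def ray(d,uv,fish=False):
    o=d["T"][:3,3]; p=(fpt if fish else pt)(d,[uv],-.5)[0]-o; return o,p/np.linalg.norm(p)
E
cat > hinge.py <<'E'
from h import *
import sys
from plant import ctrl
from scipy.spatial.transform import Rotation as R
def go(w,t):
    B=[max(blobs(x,(105,130,50),(125,255,255),b,6),key=lambda k:k[0]) for x,b in((w,(150,100,500,470)),(t,eval(sys.argv[1])))]
    P,e=tri(ray(w,B[0][1],True),ray(t,B[1][1])); o=ctrl.get_obs(); M=R.from_quat(o["tcp_rot"]).as_matrix()
    L=M.T@(P-o["ee_pos"]-.006*M[:,2]); print("px",B[0][:2],B[1][:2],"hinge",P,"gap",e,"in tool, from grasp pt",L,"hinge dir pitch in tool (0=as grasped, + toward fingertips)",np.degrees(np.arctan2(L[2],-L[0])))
if __name__=="__main__":
    go(load(sys.argv[2]),load(sys.argv[3]))
E
python3 hinge.py "(420,200,520,290)" w3.npz t3.npz
```

```text
px (np.int32(695), array([327.4014, 268.482 ])) (np.int32(74), array([472.0676, 243.7838])) hinge [ 0.5035 -0.3552  0.191 ] gap 0.004462537607305898 in tool, from grasp pt [-0.0056 -0.0021  0.0751] hinge dir pitch in tool (0=as grasped, + toward fingertips) 85.72480653205213
```

```bash
python3 - <<'E'
from h import *
d=load("w3.npz")["image"];t=load("t3.npz")["image"]
a=cv2.resize(d[230:480,30:630],(800,333),interpolation=3);b=cv2.resize(t[180:270,370:580],(620,266),interpolation=3)
b=np.hstack([b,np.zeros((266,180,3),np.uint8)])
cv2.imwrite("pics/m4.png",cv2.convertScaleAbs(np.vstack([a,b]),alpha=1.6))
E
```

```text
(no output)
```

View pics/m4.png

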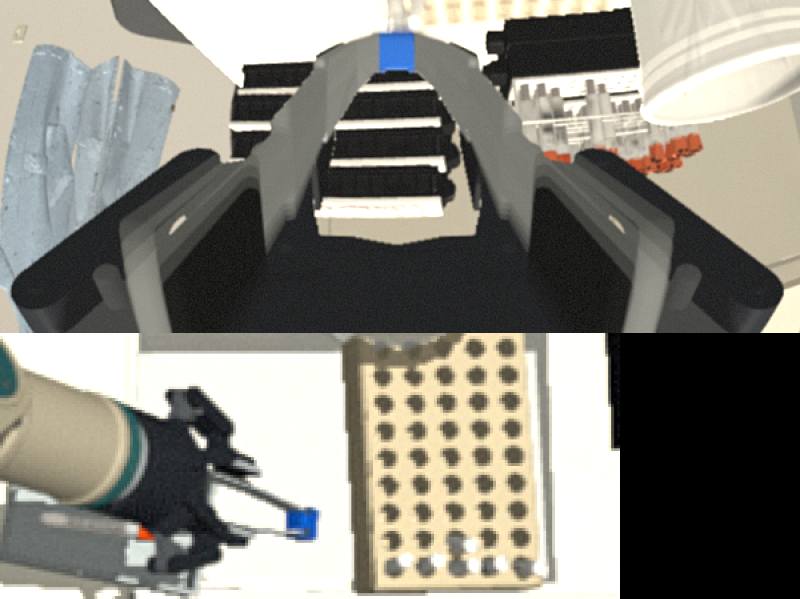

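The bright crop confirms it: the hinge block stands out beyond the fingertips (800-px crop (397,50)) with the tip pads back near the palm. The light 6 N grip let the tongs pivot during my fast moves. I'll take them back to the rest, use the rear saddle to turn them flat, and regrasp firmly.

```bash
python3 -m creep '[[0,0,0.04,0,0,-0.08,0.4],[-0.01,0.05,0.06,0,0,-0.2,0.4],[-0.03,0.1,0.06,0,0,-0.34,0.4],[-0.05,0.17,0.06,0,0,-0.48,0.4],[-0.07,0.24,0.06,0,0,-0.62,0.4]]' 30
python3 -m creep '[[-0.02,0.08,0,0,0,-0.14,0.4],[-0.04,0.16,0,0,0,-0.28,0.4],[-0.06,0.24,0,0,0,-0.42,0.4],[-0.08,0.32,0,0,0,-0.56,0.4],[-0.1,0.39,0,0,0,-0.7,0.4]]'
python3 -m creep '[[0,0,0,0,0,-0.14,0.4],[0,0,-0.03,0,0,-0.28,0.4],[0,0,-0.06,0,0,-0.41,0.4],[0,0,-0.08,0,0,-0.41,0.4],[0,0,-0.08,0,0,-0.41,0.4]]'
python3 - <<'E'
from plant import cams
import numpy as np
for n,k in(("wrist","w5"),("top","t5")):np.savez(k+".npz",**cams.read_camera(n))
E
python3 st.py; python3 hinge.py "(270,240,340,330)" w5.npz t5.npz
```

```text
t: 7.48
ee_pos: [0.4757, -0.1782, 0.277]
tcp_rot: [0.853, 0.359, -0.35, 0.148]
wrist_force: [0.3, -0.7, -0.8]
grip_width: 0.404
finger_force: 6.7
t: 8.1
ee_pos: [0.4271, 0.0173, 0.2771]
tcp_rot: [0.924, 0.03, -0.38, 0.011]
wrist_force: [-0.3, -0.2, -0.8]
grip_width: 0.401
finger_force: 6.7
t: 8.72
ee_pos: [0.4266, 0.017, 0.2363]
tcp_rot: [0.91, -0.163, -0.376, -0.068]
wrist_force: [0.5, -0.2, -1.2]
grip_width: 0.401
finger_force: 6.7
t 8.825 tcp [0.4266 0.0177 0.2366] q [-0.2969  0.8409  0.6224  1.6446 -0.4534  1.6302 -1.4008] 
 yaw -20.248773461618878 pitch 44.93636030068537 roll -0.03950454372756167 tip [ 0.4918 -0.0064  0.1575] low 0.1440805467739089 F [ 0.0273 -0.4827 -1.25  ] 6.731736436486244 0.40227151847625464
px (np.int32(837), array([327.4504, 252.7061])) (np.int32(84), array([295.1905, 304.7381])) hinge [0.3557 0.0436 0.1614] gap 0.002216673688476422 in tool, from grasp pt [-0.0003  0.0003  0.1005] hinge dir pitch in tool (0=as grasped, + toward fingertips) 89.80089853181427
```

```bash
python3 -m creep '[[0.006,-0.004,-0.04,-0.03,-0.08,0,0.4],[0.006,-0.004,-0.08,-0.06,-0.16,0,0.4],[0.006,-0.004,-0.13,-0.087,-0.235,0,0.4],[0.006,-0.004,-0.16,-0.087,-0.235,0,0.4],[0.006,-0.004,-0.16,-0.087,-0.235,0,0.4]]'
python3 - <<'E'
from plant import cams
import numpy as np
for n,k in(("wrist","w6"),("top","t6")):np.savez(k+".npz",**cams.read_camera(n))
E
python3 st.py; python3 hinge.py "(270,240,340,330)" w6.npz t6.npz
```

```text
t: 9.45
ee_pos: [0.4291, 0.0158, 0.1557]
tcp_rot: [0.951, -0.171, -0.255, -0.045]
wrist_force: [-0.2, 0.4, -0.9]
grip_width: 0.399
finger_force: 6.7
t 9.55 tcp [0.4297 0.015  0.1562] q [-0.3596  0.8219  0.6353  1.8397 -0.5435  1.2282 -1.344 ] 
 yaw -20.440385220284995 pitch 29.968102311751025 roll 0.07136390318330207 tip [ 0.5117 -0.0155  0.0978] low 0.08459452555240278 F [ 0.3852 -0.2515 -0.963 ] 6.715313270688057 0.3994956314673887
px (np.int32(846), array([327.4657, 250.8109])) (np.int32(77), array([302.0649, 295.7273])) hinge [0.3789 0.0345 0.0623] gap 0.002138601174056134 in tool, from grasp pt [-0.0003 -0.0006  0.1025] hinge dir pitch in tool (0=as grasped, + toward fingertips) 89.84393290492525
```

```bash
python3 -m creep '[[0,0,-0.016,0,0,0,0.4],[0,0,-0.032,0,0,0,0.4],[0.019,-0.007,-0.053,0,0,0,0.4],[0.038,-0.014,-0.074,0,0,0,0.4],[0.038,-0.014,-0.074,0,0,0,0.4]]'
python3 - <<'E'
from plant import cams
import numpy as np
for n,k in(("wrist","w7"),("top","t7")):np.savez(k+".npz",**cams.read_camera(n))
E
python3 st.py; python3 hinge.py "(270,240,340,330)" w7.npz t7.npz
```

```text
t: 10.18
ee_pos: [0.4485, 0.0078, 0.118]
tcp_rot: [0.951, -0.172, -0.255, -0.045]
wrist_force: [-1.1, -1.3, -1.2]
grip_width: 0.397
finger_force: 7.5
t 10.275 tcp [0.4476 0.0082 0.1187] q [-0.326   0.896   0.609   1.801  -0.5737  1.1991 -1.3232] 
 yaw -20.50570299518819 pitch 30.033887041855746 roll 0.09897436487503565 tip [ 0.5295 -0.0225  0.0602] low 0.04703956442268181 F [-1.5144 -0.6272 -1.335 ] 7.470890647764463 0.40457499884900056
px (np.int32(801), array([327.3283, 293.1935])) (np.int32(75), array([302.9067, 295.6667])) hinge [0.3795 0.0336 0.0433] gap 0.002102837323624903 in tool, from grasp pt [-0.0252 -0.0001  0.0957] hinge dir pitch in tool (0=as grasped, + toward fingertips) 75.27123481868281
```

```bash
python3 -m creep '[[0.015,-0.006,-0.021,0,0,0,0.4],[0.03,-0.011,-0.042,0,0,0,0.4],[0.04,-0.015,-0.066,0,0,0,0.4],[0.049,-0.018,-0.09,0,0,0,0.4],[0.049,-0.018,-0.09,0,0,0,0.4]]'
python3 - <<'E'
from plant import cams
import numpy as np
for n,k in(("wrist","w8"),("top","t8")):np.savez(k+".npz",**cams.read_camera(n))
E
python3 st.py; python3 hinge.py "(270,240,340,330)" w8.npz t8.npz
```

```text
t: 10.9
ee_pos: [0.4722, -0.0009, 0.0729]
tcp_rot: [0.95, -0.172, -0.255, -0.045]
wrist_force: [-0.5, 0.2, -1.4]
grip_width: 0.4
finger_force: 8.0
t 11.0 tcp [ 0.4723 -0.0009  0.0739] q [-0.2878  0.9853  0.5809  1.7356 -0.6047  1.1765 -1.308 ] 
 yaw -20.494235822831225 pitch 29.9865113208076 roll 0.09083963878462518 tip [ 0.5542 -0.0315  0.0155] low 0.0022967646973149503 F [ 0.8499  0.7957 -0.3972] 8.023988753557205 0.4066567395117297
px (np.int32(1004), array([327.3406, 366.4432])) (np.int32(69), array([303.9565, 292.8406])) hinge [0.3867 0.0312 0.0421] gap 0.002063539430303673 in tool, from grasp pt [-0.0633 -0.0002  0.0673] hinge dir pitch in tool (0=as grasped, + toward fingertips) 46.72871737832664
```

```bash
python3 -m creep '[[0,0,-0.026,0,0,0,0.4],[0,0,-0.04,0,0,0,0.4],[0,0,-0.05,0,0,0,0.4],[0,0,-0.05,0,0,0,0.4]]'
python3 - <<'E'
from plant import cams
import numpy as np
for n,k in(("wrist","w9"),("top","t9")):np.savez(k+".npz",**cams.read_camera(n))
E
python3 st.py; python3 hinge.py "(270,240,340,330)" w9.npz t9.npz
```

```text
t: 11.5
ee_pos: [0.4726, -0.0008, 0.0498]
tcp_rot: [0.951, -0.172, -0.254, -0.046]
wrist_force: [-0.3, -0.8, 6.3]
grip_width: 0.402
finger_force: 8.9
t 11.6 tcp [ 0.4726 -0.0008  0.0498] q [-0.2789  1.0212  0.5643  1.7359 -0.6259  1.1424 -1.2938] 
 yaw -20.461415113996317 pitch 29.94979632984118 roll 0.03842200780190485 tip [ 0.5546 -0.0314 -0.0086] low -0.0218057899490053 F [0.7987 0.3127 7.0734] 8.868367820978165 0.4006493162181548
px (np.int32(884), array([327.3269, 396.8484])) (np.int32(68), array([303.9559, 292.2647])) hinge [0.3881 0.0312 0.0395] gap 0.002468040687284424 in tool, from grasp pt [-0.0732 -0.0005  0.048 ] hinge dir pitch in tool (0=as grasped, + toward fingertips) 33.2768805902154
```

```bash
python3 -m creep '[[0,0,0,0,0,0,0.6],[0,0,0,0,0,0,0.75],[0,0,0,0,0,0,0.75],[0,0,0.07,0,0,0,0.75],[0,0,0.14,0,0,0,0.75]]'
python3 -m creep '[[0,0,0,-0.058,-0.156,0,0.75],[0,0,0,-0.116,-0.312,0,0.75],[0,0,0,-0.1735,-0.469,0,0.75],[-0.012,0.004,0,-0.1735,-0.469,0,0.75],[-0.012,0.004,0,-0.1735,-0.469,0,0.75]]'
python3 - <<'E'
from plant import cams
from h import *
for n,k in(("wrist","w10"),("top","t10")):np.savez(k+".npz",**cams.read_camera(n))
w=load("w10.npz")["image"];t=load("t10.npz")["image"]
cv2.imwrite("pics/m10.png",np.vstack([cv2.resize(w[0:430],(640,430)),cv2.resize(t[205:315,270:440],(247,160),interpolation=3) if 0 else np.hstack([cv2.resize(t[205:315,270:440],(262,170),interpolation=3),np.zeros((170,378,3),np.uint8)])]))
E
python3 st.py
```

```text
t: 12.22
ee_pos: [0.4721, -0.0008, 0.1195]
tcp_rot: [0.951, -0.172, -0.255, -0.045]
wrist_force: [0.1, -0.7, -0.3]
grip_width: 0.751
finger_force: 0.0
t: 12.85
ee_pos: [0.4672, 0.0016, 0.1192]
tcp_rot: [0.984, -0.177, -0.0, -0.001]
wrist_force: [0.4, 0.5, 0.2]
grip_width: 0.752
finger_force: 0.0
t 12.95 tcp [0.4683 0.0007 0.1189] q [-0.4573  0.6912  0.5997  2.1466 -0.7864  0.5329 -1.1886] 
 yaw -20.45412810570416 pitch -0.055625963626659745 roll -0.00291340083931413 tip [ 0.5667 -0.036   0.1121] low 0.10212052717637761 F [-0.2225  0.1499 -0.2582] 0.0 0.7475731233348615
```

View pics/m10.png

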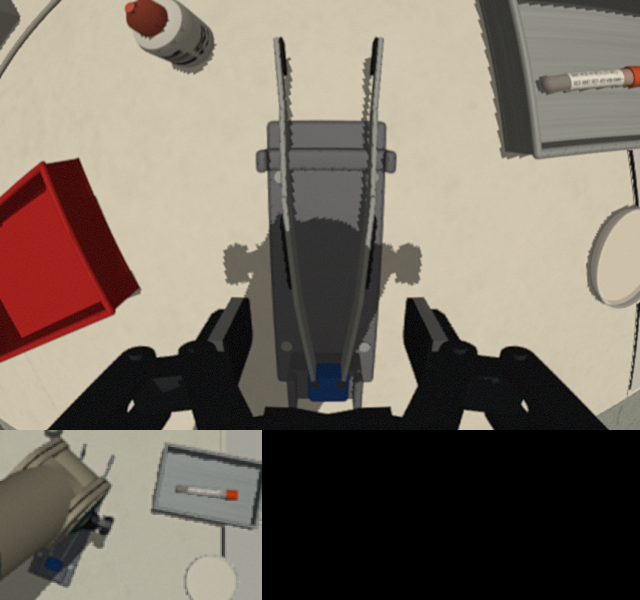

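The tongs are seated flat again, open, with grips at about (286,220-288) and (375,220-288) and the blue hinge at (328,382). Measure and regrasp firmly.

```bash
python3 - <<'E'
from h import *
d=load("w10.npz")
g=fpt(d,[(285,220),(378,220),(291,288),(372,288)],.052);print(g,g.mean(0))
t=fpt(d,[(279,39),(379,39)],.050);m=t.mean(0);u=np.array([np.cos(np.radians(-20.4)),np.sin(np.radians(-20.4)),0]);print(t,m-.114*u)
E
```

```text
[[ 0.5029  0.0109  0.052 ]
 [ 0.4863 -0.0339  0.052 ]
 [ 0.4667  0.0222  0.052 ]
 [ 0.4513 -0.0191  0.052 ]] [ 0.4768 -0.005   0.052 ]
[[ 0.5911 -0.0193  0.05  ]
 [ 0.5739 -0.0661  0.05  ]] [ 0.4757 -0.0029  0.05  ]
```

```bash
python3 -m creep '[[0.016,-0.009,-0.08,0,0,0,0.75],[0.016,-0.009,-0.138,0,0,0,0.75],[0.016,-0.009,-0.138,0,0,0,0.4],[0.016,-0.009,-0.138,0,0,0,0],[0.016,-0.009,-0.138,0,0,0,0]]' 40
python3 -m creep '[[0,0,0,0,0,0,0],[0,0,0.01,0,0,0,0],[0,0,0.04,0,0,0,0],[0,0,0.07,0,0,0,0],[0,0,0.07,0,0,0,0]]'
python3 st.py
```

```text
t: 13.58
ee_pos: [0.4754, -0.0035, 0.0509]
tcp_rot: [0.984, -0.178, 0.001, 0.0]
wrist_force: [-0.8, 1.2, 0.3]
grip_width: 0.311
finger_force: 39.2
t: 14.2
ee_pos: [0.4752, -0.0032, 0.0861]
tcp_rot: [0.984, -0.177, 0.002, -0.0]
wrist_force: [0.5, 1.1, -0.8]
grip_width: 0.313
finger_force: 39.3
t 14.2 tcp [ 0.4752 -0.0032  0.0861] q [-0.3967  0.7464  0.5235  2.1456 -0.8574  0.4651 -1.1227] 
 yaw -20.42301182461822 pitch -0.1747472042572131 roll -0.04225960246241148 tip [ 0.5736 -0.0398  0.0795] low 0.06956522686583322 F [ 0.5043  1.0817 -0.8061] 39.267262760549784 0.31338948244533565
```

```bash
sed -i 's/-.0069\*z/-.0085*z/' st.py; cat >> st.py <<'E'
if len(sys.argv)>1:
    t=cams.read_camera("top"); h=o["ee_pos"]-.092*x+.0015*z; e=px(t,h)[0]; x0,y0=(e-35).astype(int)
    b=blobs(t,(105,130,50),(125,255,255),(x0,y0,x0+70,y0+70),6); print("hinge px expected",e,"seen",[(k[0],k[1]) for k in b])
    w=cams.read_camera("wrist"); np.savez("wl.npz",**w);np.savez("tl.npz",**t)
    print("wrist blue",[(k[0],k[1]) for k in blobs(w,(105,130,50),(125,255,255),(250,150,400,470),100)])
E
python3 -m creep '[[0,0,0.05,0,0,0,0],[0,0,0.12,0,0,0,0],[0,0,0.19,0,0,0.06,0],[0,0,0.26,0,0,0.18,0],[0,-0.03,0.32,0,0,0.31,0]]'
python3 -m creep '[[0.01,-0.07,0,0,0,0.13,0],[0.03,-0.16,0,0,0,0.27,0],[0.05,-0.25,0,0,0,0.41,0],[0.06,-0.34,0,0,0,0.55,0],[0.07,-0.43,0,0,0,0.69,0]]'
python3 -m creep '[[0,-0.08,0,0,0,0.14,0],[0,-0.13,0,0,0,0.28,0],[0,-0.13,0,0,0,0.42,0],[0,-0.13,0,0,0,0.55,0],[0,-0.13,0,0,0,0.65,0]]'
python3 -m creep '[[0,0,0,0,0,0.06,0],[0,0,0,0,0,0.085,0],[0,0,0,0,0,0.085,0]]'
python3 st.py 1
```

```text
t: 14.82
ee_pos: [0.4743, -0.0171, 0.2457]
tcp_rot: [1.0, -0.013, 0.0, -0.0]
wrist_force: [0.9, 0.1, -1.2]
grip_width: 0.315
finger_force: 39.4
t: 15.45
ee_pos: [0.5094, -0.2343, 0.2444]
tcp_rot: [0.94, 0.341, 0.0, -0.001]
wrist_force: [0.5, 0.0, -0.7]
grip_width: 0.308
finger_force: 39.4
t: 16.08
ee_pos: [0.5091, -0.298, 0.2443]
tcp_rot: [0.773, 0.634, 0.0, -0.001]
wrist_force: [-0.1, 0.7, -0.7]
grip_width: 0.319
finger_force: 39.4
t: 16.45
ee_pos: [0.5093, -0.2982, 0.2447]
tcp_rot: [0.745, 0.667, 0.0, -0.001]
wrist_force: [-0.2, -0.4, -1.2]
grip_width: 0.315
finger_force: 39.4
t 16.45 tcp [ 0.5093 -0.2982  0.2447] q [ 0.3132  0.5674  0.2665  1.7079 -0.1842  0.8918  0.5445] 
 yaw 83.6086338314889 pitch -0.07860608496555348 roll -0.03086640954657307 tip [ 0.521  -0.1938  0.2364] low 0.22639540908933622 F [-0.1662 -0.391  -1.1816] 39.42839519586414 0.31505272432937964
hinge px expected [495.0171 242.0291] seen []
wrist blue []
```

```bash
python3 -m creep '[[0,0,0,-0.1,0.011,0,0],[0,0,0,-0.24,0.027,0,0],[0,0,0,-0.38,0.043,0,0],[0,0,0,-0.52,0.059,0,0],[0,0,0,-0.64,0.073,0,0]]'
python3 -m creep '[[0,0,0,-0.08,0.009,0,0],[0,0,0,-0.105,0.012,0,0],[0,0,0,-0.105,0.012,0,0]]'
python3 st.py 1
```

```text
t: 17.18
ee_pos: [0.5104, -0.2971, 0.2454]
tcp_rot: [0.703, 0.629, -0.247, 0.222]
wrist_force: [-0.5, -0.3, -2.2]
grip_width: 0.314
finger_force: 39.5
t: 17.55
ee_pos: [0.5097, -0.2981, 0.2449]
tcp_rot: [0.689, 0.616, -0.285, 0.254]
wrist_force: [-0.1, 0.3, 0.1]
grip_width: 0.312
finger_force: 39.5
t 17.55 tcp [ 0.5097 -0.2981  0.2449] q [-0.4528  0.8036  0.8838  1.9409  0.3653  0.5514 -0.1969] 
 yaw 83.75546869734796 pitch 44.919765141798955 roll -0.13394826553443984 tip [ 0.5171 -0.2301  0.1647] low 0.15128157362703373 F [-0.1201  0.3415  0.1208] 39.465474067255855 0.3120637394593638
hinge px expected [490.975  236.0209] seen [(np.int32(130), array([491.1615, 238.8692]))]
wrist blue []
```

Pose matches the expected hinge pixel, so no slip this time. Opening the tips at height and checking again before descending.

```bash
python3 -m creep '[[0.004,0.003,0,0,0,0,0.36],[0.004,0.003,0,0,0,0,0.4],[0.004,0.003,0,0,0,0,0.44],[0.004,0.003,0,0,0,0,0.47],[0.004,0.003,0,0,0,0,0.47]]'
python3 st.py 1
python3 -m creep '[[0,0,-0.04,0,0,0,0.47],[0,0,-0.08,0,0,0,0.47],[0,0,-0.12,0,0,0,0.47],[0,0,-0.14,0,0,0,0.47],[0,0,-0.14,0,0,0,0.47]]'
python3 st.py 1
```

```text
t: 18.27
ee_pos: [0.5115, -0.2968, 0.2451]
tcp_rot: [0.689, 0.616, -0.286, 0.254]
wrist_force: [0.2, 0.7, -0.7]
grip_width: 0.468
finger_force: 6.4
t 18.275 tcp [ 0.5115 -0.2968  0.2451] q [-0.4541  0.8045  0.8823  1.9364  0.3638  0.5565 -0.198 ] 
 yaw 83.7093868156784 pitch 44.9375173316329 roll -0.11360313726485133 tip [ 0.519  -0.2289  0.1649] low 0.15143472594698695 F [ 0.1627  0.6879 -0.7039] 6.352578633232042 0.46799103391329844
hinge px expected [490.341  235.1526] seen [(np.int32(132), array([490.2348, 237.7576]))]
wrist blue []
t: 19.0
ee_pos: [0.5112, -0.2968, 0.1743]
tcp_rot: [0.688, 0.616, -0.286, 0.254]
wrist_force: [0.5, 0.6, -0.7]
grip_width: 0.472
finger_force: 6.4
t 19.0 tcp [ 0.5112 -0.2968  0.1743] q [-0.4299  0.9316  0.8495  1.9726  0.3364  0.4278 -0.262 ] 
 yaw 83.81822389275729 pitch 44.97505199657169 roll -0.2152138884854279 tip [ 0.5185 -0.229   0.0941] low 0.08065820921432593 F [ 0.4562  0.6303 -0.7233] 6.354718639631756 0.4723679889130524
hinge px expected [480.698 239.729] seen [(np.int32(108), array([480.3889, 242.0648]))]
wrist blue []
```

```bash
python3 -m creep '[[0,0,-0.03,0,0,0,0.47],[0,0,-0.06,0,0,0,0.47],[0,0,-0.09,0,0,0,0.47],[0,0,-0.12,0,0,0,0.47],[0,0,-0.12,0,0,0,0.47]]'
python3 st.py 1
python3 -m creep '[[0,0,-0.01,0,0,0,0.47],[0,0,-0.02,0,0,0,0.47],[0,0,-0.026,0,0,0,0.47]]'
python3 st.py
python3 - <<'E'
from plant import cams
from h import *
t=load("tl.npz")["image"];s=cams.read_camera("scene")["image"]
cv2.imwrite("pics/m11.png",np.vstack([cv2.resize(s[205:275,310:430],(720,420),interpolation=3)]))
E
```

```text
t: 19.73
ee_pos: [0.5109, -0.2966, 0.1136]
tcp_rot: [0.688, 0.617, -0.286, 0.253]
wrist_force: [0.1, -0.1, -0.3]
grip_width: 0.466
finger_force: 6.4
t 19.725 tcp [ 0.5109 -0.2966  0.1136] q [-0.4135  1.0458  0.8203  1.9841  0.309   0.3312 -0.3149] 
 yaw 83.8795690784046 pitch 44.95647634999838 roll -0.2633498403831107 tip [ 0.5182 -0.2287  0.0334] low 0.01991886011587497 F [ 0.0833 -0.1433 -0.2781] 6.354503425536677 0.4658511654451854
hinge px expected [473.2139 243.235 ] seen [(np.int32(98), array([472.7857, 245.1939]))]
wrist blue []
t: 20.2
ee_pos: [0.5116, -0.2967, 0.1018]
tcp_rot: [0.689, 0.616, -0.285, 0.254]
wrist_force: [0.3, 0.8, -0.2]
grip_width: 0.469
finger_force: 6.4
t 20.2 tcp [ 0.5116 -0.2967  0.1018] q [-0.4104  1.068   0.8146  1.9839  0.3041  0.3126 -0.3274] 
 yaw 83.72047112928801 pitch 44.92660260273981 roll -0.11260280284191537 tip [ 0.519  -0.2287  0.0216] low 0.008167301240212328 F [ 0.338   0.7524 -0.1755] 6.354212149162777 0.46886388993571815
```

```bash
python3 -m creep '[[0,0,-0.004,0,0,0,0.47],[0,0,-0.004,0,0,0,0.47]]'
python3 -m creep '[[0,0,-0.003,0,0,0,0.47],[0,0,-0.003,0,0,0,0.47]]'
python3 -m creep '[[0,0,-0.003,0,0,0,0.47],[0,0,-0.003,0,0,0,0.47]]'
python3 st.py 1
```

```text
t: 20.5
ee_pos: [0.5115, -0.2968, 0.1]
tcp_rot: [0.689, 0.616, -0.286, 0.254]
wrist_force: [0.2, 0.2, -1.2]
grip_width: 0.468
finger_force: 6.4
t: 20.75
ee_pos: [0.5115, -0.2968, 0.0985]
tcp_rot: [0.689, 0.616, -0.286, 0.254]
wrist_force: [-0.0, 0.3, -1.4]
grip_width: 0.471
finger_force: 6.4
t: 21.0
ee_pos: [0.5115, -0.2968, 0.097]
tcp_rot: [0.689, 0.616, -0.286, 0.254]
wrist_force: [0.8, 0.4, -0.1]
grip_width: 0.469
finger_force: 6.3
t 21.0 tcp [ 0.5115 -0.2968  0.097 ] q [-0.4092  1.0772  0.8123  1.9837  0.3026  0.306  -0.3323] 
 yaw 83.7112490898513 pitch 44.94279194487944 roll -0.11405399771420967 tip [ 0.519  -0.2289  0.0169] low 0.0034231220489145163 F [ 0.7535  0.4428 -0.0792] 6.301509935874492 0.4686890857136201
hinge px expected [471.433  243.9446] seen [(np.int32(95), array([471.3474, 246.0316]))]
wrist blue []
```

```bash
python3 -m creep '[[0,0,0,0,0,0,0.44],[0,0,0,0,0,0,0.41],[0,0,0,0,0,0,0.3],[0,0,0,0,0,0,0.2],[0,0,0,0,0,0,0.2]]' 25
python3 st.py
```

```text
t: 21.72
ee_pos: [0.5115, -0.2968, 0.0972]
tcp_rot: [0.689, 0.616, -0.286, 0.254]
wrist_force: [-0.5, -0.7, 0.2]
grip_width: 0.376
finger_force: 27.7
t 21.725 tcp [ 0.5115 -0.2968  0.0972] q [-0.4092  1.0771  0.8124  1.9837  0.3027  0.3061 -0.3322] 
 yaw 83.71103194123042 pitch 44.94352273025242 roll -0.11120401061766376 tip [ 0.519  -0.2289  0.017 ] low 0.0035304881140613463 F [-0.4665 -0.6585  0.1536] 27.724807262420654 0.376187271201513
```

Stopped at 0.376 (32 mm) against 0.312 when shut empty, so the tube is held. Lifting gently.

```bash
python3 -m creep '[[0,0,0.02,0,0,0,0.2],[0,0,0.06,0,0,0,0.2],[0,0,0.1,0,0,0,0.2],[0,0,0.14,0,0,0,0.2],[0,0,0.18,0,0,0,0.2]]'
python3 -m creep '[[0,0,0.04,0,0,0,0.2],[0,0,0.08,0,0,0,0.2],[0,0,0.12,0,0,0,0.2],[0,0,0.12,0,0,0,0.2]]'
python3 st.py 1
python3 - <<'E'
from plant import cams
from h import *
s=cams.read_camera("scene");np.savez("s12.npz",**s)
print([(k[0],k[1]) for k in blobs(s,(3,140,130),(15,255,255),(300,100,440,280),10)],[(k[0],k[1]) for k in blobs(load("tl.npz"),(3,120,120),(15,255,255),(350,180,520,280),6)])
cv2.imwrite("pics/m12.png",cv2.resize(s["image"][130:290,290:490],(750,600),interpolation=3))
E
```

```text
t: 22.35
ee_pos: [0.5114, -0.2969, 0.1883]
tcp_rot: [0.689, 0.616, -0.285, 0.254]
wrist_force: [-0.2, -0.1, -0.9]
grip_width: 0.372
finger_force: 27.7
t: 22.85
ee_pos: [0.5121, -0.2971, 0.2488]
tcp_rot: [0.689, 0.616, -0.284, 0.255]
wrist_force: [-0.1, -0.3, -0.7]
grip_width: 0.373
finger_force: 27.7
t 22.85 tcp [ 0.5121 -0.2971  0.2488] q [-0.4537  0.7968  0.8814  1.934   0.3694  0.562  -0.2003] 
 yaw 83.52137979065267 pitch 44.91542855487091 roll 0.06583035726555254 tip [ 0.5198 -0.2292  0.1686] low 0.15516789483774163 F [-0.1146 -0.3102 -0.6711] 27.659338116645813 0.37331427968198044
hinge px expected [491.0334 234.7351] seen [(np.int32(132), array([491.3864, 236.9545]))]
wrist blue []
[] []
```

View pics/m12.png

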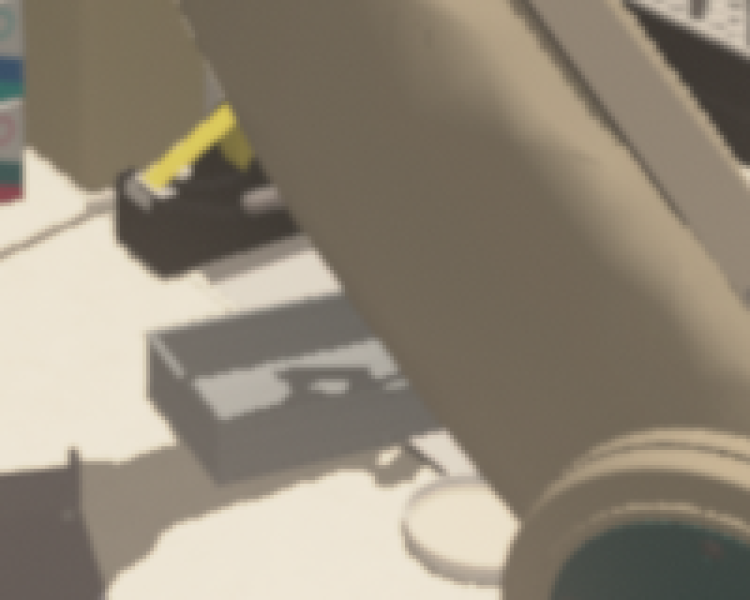

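The tray is empty below, and the tube's grey end hangs level behind the arm at about crop (265,197). Carrying it to the red tray.

```bash
python3 -m creep '[[0.002,0.04,0,0,0,0,0.2],[0.006,0.12,0,0,0,0.02,0.2],[0.01,0.2,0,0,0,0.04,0.2],[0.014,0.28,0,0,0,0.05,0.2],[0.018,0.36,0,0,0,0.06,0.2]]'
python3 -m creep '[[0.004,0.08,0,0,0,0.01,0.2],[0.008,0.16,0,0,0,0.02,0.2],[0.012,0.24,0,0,0,0.03,0.2],[0.016,0.32,0,0,0,0.04,0.2],[0.019,0.4,0,0,0,0.04,0.2]]'
python3 -m creep '[[0.001,0.08,0,0,0,0,0.2],[0.003,0.14,0,0,0,0,0.2],[0.003,0.162,0,0,0,0,0.2],[0.003,0.162,0,0,0,0,0.2]]'
python3 st.py 1
python3 - <<'E'
from h import *
for n in("tl.npz",):
    d=load(n); print([(k[0],k[1],pt(d,k[1],.17)) for k in blobs(d,(5,120,120),(15,255,255),(150,150,320,280),5)])
E
```

```text
t: 23.62
ee_pos: [0.5202, -0.1153, 0.2462]
tcp_rot: [0.668, 0.638, -0.278, 0.263]
wrist_force: [0.7, 0.2, -1.0]
grip_width: 0.375
finger_force: 27.6
t: 24.25
ee_pos: [0.5295, 0.0846, 0.2461]
tcp_rot: [0.655, 0.652, -0.273, 0.268]
wrist_force: [0.9, -1.1, -0.9]
grip_width: 0.378
finger_force: 27.6
t: 24.75
ee_pos: [0.5313, 0.1639, 0.2465]
tcp_rot: [0.655, 0.651, -0.272, 0.269]
wrist_force: [0.5, -0.3, -1.1]
grip_width: 0.376
finger_force: 27.6
t 24.75 tcp [0.5313 0.1639 0.2465] q [-1.0904  0.8996  0.7769  1.5855  0.1239  1.2091 -0.4964] 
 yaw 89.77469972298906 pitch 45.012570600053856 roll -0.16026815924499843 tip [0.5316 0.2321 0.1662] low 0.15279820991381682 F [ 0.5181 -0.3236 -1.0751] 27.64278531074524 0.3760401286789314
hinge px expected [265.309  218.1069] seen [(np.int32(128), array([267.25  , 220.1406]))]
wrist blue []
[(np.int32(19), array([234.4737, 227.7368]), array([[0.5313, 0.1907, 0.17  ]]))]
```

```bash
python3 -m creep '[[0,0,-0.05,0,0,0,0.2],[0,0,-0.11,0,0,0,0.2],[0,0,-0.17,0,0,0,0.2],[0,0,-0.23,0,0,0,0.2],[0,0,-0.25,0,0,0,0.2]]'
python3 -m creep '[[0,0,-0.015,0,0,0,0.2],[0,0,-0.03,0,0,0,0.2],[0,0,-0.04,0,0,0,0.2],[0,0,-0.044,0,0,0,0.2],[0,0,-0.044,0,0,0,0.2]]'
python3 st.py 1
```

```text
t: 25.48
ee_pos: [0.5307, 0.1625, 0.121]
tcp_rot: [0.656, 0.651, -0.273, 0.268]
wrist_force: [-0.7, 0.0, -0.4]
grip_width: 0.378
finger_force: 27.6
t: 26.1
ee_pos: [0.5316, 0.1643, 0.1002]
tcp_rot: [0.655, 0.651, -0.272, 0.269]
wrist_force: [-0.6, -0.2, -1.2]
grip_width: 0.381
finger_force: 27.6
t 26.1 tcp [0.5316 0.1643 0.1002] q [-1.0543  1.0976  0.6987  1.6299  0.0459  1.002  -0.5771] 
 yaw 89.71440080319393 pitch 44.93865335400849 roll -0.1056478237279444 tip [0.5319 0.2326 0.02  ] low 0.006582568127491167 F [-0.5514 -0.2114 -1.2074] 27.64063596725464 0.38089417299359013
hinge px expected [273.4001 228.702 ] seen [(np.int32(96), array([275.4062, 230.5104]))]
wrist blue []
```

```bash
python3 -m creep '[[0,0,-0.003,0,0,0,0.2],[0,0,-0.006,0,0,0,0.2],[0,0,-0.006,0,0,0,0.2]]'
python3 -m creep '[[0,0,-0.003,0,0,0,0.2],[0,0,-0.003,0,0,0,0.2]]'
python3 -m creep '[[0,0,-0.003,0,0,0,0.2],[0,0,-0.003,0,0,0,0.2],[0,0,-0.003,0,0,0,0.2]]'
python3 st.py 1
```

```text
t: 26.58
ee_pos: [0.5316, 0.1641, 0.0972]
tcp_rot: [0.655, 0.651, -0.272, 0.269]
wrist_force: [0.1, 0.3, -0.0]
grip_width: 0.376
finger_force: 27.7
t: 26.82
ee_pos: [0.5318, 0.1635, 0.0963]
tcp_rot: [0.656, 0.651, -0.272, 0.269]
wrist_force: [-0.8, -0.7, 5.5]
grip_width: 0.376
finger_force: 27.7
t: 27.2
ee_pos: [0.532, 0.1628, 0.0953]
tcp_rot: [0.656, 0.651, -0.272, 0.27]
wrist_force: [-0.0, -3.2, 5.2]
grip_width: 0.377
finger_force: 27.8
t 27.2 tcp [0.532  0.1628 0.0953] q [-1.0522  1.1061  0.6973  1.63    0.0444  0.9957 -0.5804] 
 yaw 89.6008970877285 pitch 45.07805720170908 roll -0.060279794681470766 tip [0.5324 0.2309 0.0149] low 0.0015022887335792668 F [-0.006  -3.2099  5.2069] 27.789393067359924 0.37683952751219085
hinge px expected [274.1864 228.8993] seen [(np.int32(92), array([276.8913, 230.5326]))]
wrist blue []
```

Contact with the floor at about 5 N, tube still held. Opening slowly and withdrawing upward.

```bash
python3 -m creep '[[0,0,0.001,0,0,0,0.38],[0,0,0.001,0,0,0,0.41],[0,0,0.001,0,0,0,0.44],[0,0,0.001,0,0,0,0.47],[0,0,0.001,0,0,0,0.48]]'
python3 -m creep '[[0,0,0.01,0,0,0,0.48],[0,0,0.03,0,0,0,0.48],[0,0,0.06,0,0,0,0.48],[0,0,0.09,0,0,0,0.48],[0,0,0.12,0,0,0,0.48]]'
python3 -m creep '[[0,0,0.04,0,0,0,0.48],[0,0,0.08,0,0,0,0.48],[0,0,0.12,0,0,0,0.48],[0,0,0.16,0,0,0,0.4],[0,0,0.16,0,0,0,0]]' 40
python3 -m creep '[[0,0,0,0,0,0,0],[0,0,0,0,0,0,0]]'
python3 st.py 1
python3 - <<'E'
from h import *
d=load("tl.npz"); print([(k[0],k[1],pt(d,k[1],.0125)) for k in blobs(d,(5,120,120),(15,255,255),(150,150,320,280),5)])
im=cv2.cvtColor(d["image"],cv2.COLOR_BGR2HSV)[205:265,185:270]
m=cv2.inRange(im,(0,0,60),(180,110,255));n,l,s,c=cv2.connectedComponentsWithStats(m);print([(s[i].tolist(),c[i]+[185,205]) for i in range(1,n) if s[i][4]>15])
E
```

```text
t: 27.92
ee_pos: [0.5314, 0.1646, 0.0942]
tcp_rot: [0.655, 0.652, -0.272, 0.268]
wrist_force: [0.5, -0.5, -0.7]
grip_width: 0.481
finger_force: 6.2
t: 28.55
ee_pos: [0.5317, 0.1642, 0.156]
tcp_rot: [0.656, 0.651, -0.271, 0.269]
wrist_force: [-0.4, -0.5, -1.0]
grip_width: 0.481
finger_force: 6.2
t: 29.18
ee_pos: [0.5323, 0.1643, 0.2363]
tcp_rot: [0.656, 0.651, -0.27, 0.269]
wrist_force: [0.2, 1.1, -1.1]
grip_width: 0.309
finger_force: 40.8
t: 29.42
ee_pos: [0.5311, 0.1642, 0.2337]
tcp_rot: [0.655, 0.652, -0.272, 0.268]
wrist_force: [-0.1, -0.5, -1.1]
grip_width: 0.313
finger_force: 40.8
t 29.425 tcp [0.5311 0.1642 0.2337] q [-1.0874  0.9151  0.7696  1.5932  0.1168  1.1896 -0.504 ] 
 yaw 89.79904313359593 pitch 44.97767314856131 roll -0.19126097428697283 tip [0.5313 0.2325 0.1535] low 0.14008289787691253 F [-0.075  -0.4626 -1.1196] 40.84652781486511 0.3132207667138127
hinge px expected [265.976  219.2443] seen [(np.int32(123), array([269.9431, 221.3659]))]
wrist blue []
[(np.int32(5), array([245., 239.]), array([[0.5255, 0.1926, 0.0125]]))]
[([0, 0, 2, 17, 30], array([185.4333, 212.5667])), ([31, 0, 13, 6, 49], array([222.3878, 207.449 ])), ([49, 0, 36, 30, 454], array([252.2577, 214.7687])), ([0, 22, 85, 38, 1158], array([229.3877, 254.2444])), ([27, 30, 15, 5, 59], array([219.2881, 237.1356])), ([50, 32, 6, 3, 17], array([237.6471, 238.0588]))]
```

```bash
python3 -m creep '[[0,0,0.01,0.06,0,0,0],[0,0,0.03,0.2,0,0,0],[0,0,0.03,0.34,0,0,0],[0,0,0.03,0.48,0,0,0],[0,0,0.03,0.61,0,0,0]]'
python3 -m creep '[[0,0,0,0.1,0,-0.02,0],[0,-0.03,0,0.139,-0.002,-0.1,0],[-0.02,-0.08,0,0.139,-0.002,-0.22,0],[-0.04,-0.14,0,0.139,-0.002,-0.35,0],[-0.06,-0.2,0,0.139,-0.002,-0.48,0]]'
python3 st.py
python3 -m creep '[[-0.02,-0.05,0,0,0,-0.13,0],[-0.05,-0.1,0,0,0,-0.27,0],[-0.07,-0.125,0,0,0,-0.41,0],[-0.07,-0.125,0,0,0,-0.55,0],[-0.07,-0.125,0,0,0,-0.69,0]]'
python3 -m creep '[[0,0,0,0,0,-0.14,0],[0,0,0,0,0,-0.28,0],[0,0,0,0,0,-0.4,0],[0,0,0,0,0,-0.45,0],[0,0,0,0,0,-0.45,0]]'
python3 st.py 1
```

```text
t: 30.15
ee_pos: [0.5315, 0.1638, 0.2499]
tcp_rot: [0.707, 0.704, -0.052, 0.048]
wrist_force: [0.4, -0.0, -0.8]
grip_width: 0.309
finger_force: 40.8
t: 30.78
ee_pos: [0.5008, 0.063, 0.2493]
tcp_rot: [0.862, 0.506, -0.013, -0.016]
wrist_force: [1.7, -1.5, -1.1]
grip_width: 0.313
finger_force: 40.8
t 30.775 tcp [0.5008 0.063  0.2493] q [-0.5764  0.511   0.6068  1.9055 -0.3892  0.8832 -0.2749] 
 yaw 60.84077177837495 pitch 0.39274831244163527 roll -2.3408228763124783 tip [0.5516 0.1548 0.2401] low 0.23003466615651946 F [ 1.6642 -1.5442 -1.1073] 40.81634223461151 0.3127212953159678
t: 31.4
ee_pos: [0.4661, 0.0012, 0.2495]
tcp_rot: [0.986, 0.168, -0.007, -0.019]
wrist_force: [-0.4, 0.4, -0.7]
grip_width: 0.313
finger_force: 40.8
t: 32.02
ee_pos: [0.4662, 0.0016, 0.2493]
tcp_rot: [0.998, -0.063, -0.002, -0.02]
wrist_force: [0.2, 0.2, -1.1]
grip_width: 0.311
finger_force: 40.8
t 32.025 tcp [0.4662 0.0016 0.2493] q [-0.6723  0.5404  0.9523  2.0342 -0.6252  0.8875 -1.0597] 
 yaw -7.270042687118999 pitch 0.373652892821377 roll -2.247243484870942 tip [ 0.5703 -0.0114  0.2401] low 0.23008773727555418 F [ 0.2358  0.2496 -1.1408] 40.820637345314026 0.31108742897629943
hinge px expected [307.0663 295.9169] seen [(np.int32(97), array([306.3608, 296.4021]))]
wrist blue []
```

```bash
python3 -m creep '[[0,0,-0.03,-0.0372,0.0047,0,0],[0,0,-0.06,-0.0372,0.0047,0,0]]'
python3 -m creep '[[0,0,-0.06,0,0,-0.11,0],[0,0,-0.12,0,0,-0.219,0],[0,0,-0.12,0,0,-0.219,0],[0,0,-0.12,0,0,-0.219,0]]'
python3 st.py 1
python3 - <<'E'
from h import *
d=load("wl.npz");im=d["image"][0:240,230:430];g=cv2.cvtColor(im,cv2.COLOR_BGR2HSV)
# tips: darkest/grey low saturation pixels against beige bench in upper rows
m=cv2.inRange(g,(0,0,0),(180,255,110))
for r in range(10,235,8):
    c=np.flatnonzero(m[r]); print(r,[ (230+int(a[0]),230+int(a[-1])) for a in np.split(c,np.flatnonzero(np.diff(c)>2)+1) if len(a)>1])
E
```

```text
t: 32.38
ee_pos: [0.4666, 0.0024, 0.2189]
tcp_rot: [0.998, -0.063, -0.003, -0.001]
wrist_force: [0.5, -0.1, -0.3]
grip_width: 0.315
finger_force: 40.8
t: 32.88
ee_pos: [0.4669, 0.0012, 0.1602]
tcp_rot: [0.984, -0.177, -0.002, -0.001]
wrist_force: [-0.3, 0.5, -0.6]
grip_width: 0.312
finger_force: 40.8
t 32.875 tcp [0.4669 0.0012 0.1602] q [-0.6168  0.6955  0.8677  2.1207 -0.8382  0.7207 -1.1091] 
 yaw -20.384781941174964 pitch 0.27186958636218334 roll -0.052790920158703826 tip [ 0.5653 -0.0354  0.1512] low 0.14113078507189541 F [-0.2872  0.535  -0.5689] 40.834951400756836 0.311963522718549
hinge px expected [300.4446 294.0965] seen [(np.int32(86), array([300.2442, 294.5465]))]
wrist blue []
10 [(321, 335)]
18 [(321, 336)]
26 [(321, 327), (330, 336)]
34 [(320, 326), (330, 337)]
42 [(320, 326), (330, 337)]
50 [(320, 326), (330, 337)]
58 [(320, 326), (331, 337)]
66 [(319, 325), (331, 337)]
74 [(337, 338)]
82 [(337, 338)]
90 [(318, 319)]
98 [(318, 329)]
106 [(318, 321), (326, 330)]
114 [(318, 321), (326, 328), (338, 339)]
122 [(316, 320), (328, 330), (338, 340)]
130 [(276, 308), (316, 340), (348, 376)]
138 [(276, 307), (316, 341), (349, 376)]
146 [(276, 306), (315, 342), (350, 376)]
154 [(268, 306), (314, 342), (350, 383)]
162 [(269, 305), (313, 343), (351, 383)]
170 [(277, 280), (294, 304), (313, 343), (352, 358), (371, 375)]
178 [(277, 303), (312, 344), (353, 375)]
186 [(277, 303), (311, 345), (354, 374)]
194 [(277, 302), (310, 346), (354, 374)]
202 [(277, 301), (309, 347), (355, 374)]
210 [(277, 300), (309, 347), (355, 374)]
218 [(278, 300), (308, 348), (356, 373)]
226 [(275, 299), (307, 349), (356, 373)]
234 [(260, 298), (307, 349), (357, 383)]
```

```bash
python3 - <<'E'
from h import *
d=load("wl.npz");m=cv2.inRange(cv2.cvtColor(d["image"],cv2.COLOR_BGR2HSV),(0,0,0),(180,255,110))
print([(r,int(np.count_nonzero(m[r,318:340]))) for r in range(0,12)])
tcp=np.array([.4669,.0012,.1602]);y=np.radians(-20.4)
for pit in(-5,0,5):
    p=np.radians(pit);x=np.array([np.cos(y)*np.cos(p),np.sin(y)*np.cos(p),-np.sin(p)]);z=np.array([np.cos(y)*np.sin(p),np.sin(y)*np.sin(p),np.cos(p)])
    P=tcp+[0,0,-.0085]+.114*x+.006*z
    c=d["T"][:3,:3].T@(P-d["T"][:3,3]);th=np.arctan2(np.hypot(c[0],c[1]),c[2]);print(pit,d["mtx"][:2,2]+d["mtx"][0,0]*th*c[:2]/np.hypot(c[0],c[1]))
t=load("tl.npz");s=None
E
```

```text
[(0, 0), (1, 0), (2, 0), (3, 0), (4, 0), (5, 0), (6, 6), (7, 10), (8, 14), (9, 15), (10, 15), (11, 15)]
-5 [326.6188   7.249 ]
0 [326.6988  14.3652]
5 [326.7627  22.755 ]
```

```bash
python3 -m creep '[[-0.001,0.001,-0.05,0,0,0,0],[-0.001,0.001,-0.1,0,0,0,0],[-0.001,0.001,-0.15,0,0,0,0],[-0.001,0.001,-0.184,0,0,0,0],[-0.001,0.001,-0.184,0,0,0,0.38]]'
python3 -m creep '[[0,0,0,0,0,0,0.42],[0,0,0,0,0,0,0.45],[0,0,-0.008,0,0,0,0.45],[0,0,-0.016,0,0,0,0.45],[0,0,-0.016,0,0,0,0.45]]'
python3 -m creep '[[0,0,-0.006,0,0,0,0.45],[0,0,-0.012,0,0,0,0.45],[0,0,-0.018,0,0,0,0.45],[0,0,-0.018,0,0,0,0.45]]'
python3 st.py 1
```

```text
t: 33.6
ee_pos: [0.4662, 0.0023, 0.0677]
tcp_rot: [0.984, -0.177, -0.003, -0.001]
wrist_force: [0.6, 0.2, -1.1]
grip_width: 0.38
finger_force: 8.2
t: 34.22
ee_pos: [0.4658, 0.0023, 0.0593]
tcp_rot: [0.984, -0.178, -0.003, -0.001]
wrist_force: [-0.4, 0.1, -0.9]
grip_width: 0.45
finger_force: 6.5
t: 34.72
ee_pos: [0.466, 0.0022, 0.0504]
tcp_rot: [0.984, -0.178, -0.003, -0.001]
wrist_force: [0.8, 0.2, -0.5]
grip_width: 0.449
finger_force: 6.6
t 34.725 tcp [0.466  0.0022 0.0504] q [-0.4068  0.8236  0.5274  2.1742 -1.0682  0.4384 -0.9309] 
 yaw -20.471921046396567 pitch 0.33011064455268685 roll -0.052853494082168107 tip [ 0.5643 -0.0345  0.0413] low 0.0312632382085564 F [ 0.7513  0.1704 -0.4596] 6.556273922324181 0.4491967166099095
hinge px expected [302.7848 295.5666] seen [(np.int32(68), array([302.3235, 295.6029]))]
wrist blue []
```

```bash
python3 -m creep '[[0,0,-0.003,0,0,0,0.45],[0,0,-0.003,0,0,0,0.45]]'
python3 -m creep '[[0,0,-0.004,0,0,0,0.45],[0,0,-0.004,0,0,0,0.45]]'
python3 -m creep '[[0,0,-0.004,0,0,0,0.45],[0,0,-0.004,0,0,0,0.45]]'
```

```text
t: 35.08
ee_pos: [0.4661, 0.0021, 0.0492]
tcp_rot: [0.984, -0.178, -0.002, -0.001]
wrist_force: [0.0, 0.7, 1.8]
grip_width: 0.451
finger_force: 6.6
t: 35.33
ee_pos: [0.4662, 0.0022, 0.0475]
tcp_rot: [0.984, -0.178, -0.002, -0.001]
wrist_force: [-0.5, 1.3, 5.7]
grip_width: 0.45
finger_force: 6.9
t: 35.58
ee_pos: [0.4663, 0.0021, 0.0455]
tcp_rot: [0.984, -0.178, -0.002, -0.001]
wrist_force: [0.4, 0.2, 7.1]
grip_width: 0.45
finger_force: 7.1
```

Seated (about 7 N). Release, rise, and check numerically.

```bash
python3 -m creep '[[0,0,0,0,0,0,0.5],[0,0,0,0,0,0,0.6],[0,0,0,0,0,0,0.75],[0,0,0,0,0,0,0.75],[0,0,0.06,0,0,0,0.75]]'
python3 -m creep '[[0,0,0.08,0,0,0,0.75],[0,0,0.146,0,0,0,0.75],[0,0,0.146,0,0,0,0.75],[0,0,0.146,0,0,0,0.75]]'
python3 - <<'E'
from plant import cams,ctrl
from h import *
w=cams.read_camera("wrist");np.savez("w20.npz",**w);t=cams.read_camera("top");np.savez("t20.npz",**t)
o=ctrl.get_obs();print(o["t"],o["ee_pos"])
m=cv2.inRange(cv2.cvtColor(w["image"],cv2.COLOR_BGR2HSV),(0,0,0),(180,255,110))
for r in list(range(26,60,4))+list(range(180,330,8)):
    c=np.flatnonzero(m[r,255:400])+255; print(r,[(int(a[0]),int(a[-1])) for a in np.split(c,np.flatnonzero(np.diff(c)>2)+1) if len(a)>1])
mb=cv2.inRange(cv2.cvtColor(w["image"],cv2.COLOR_BGR2HSV),(0,0,0),(180,255,28))  # black grips
print("grips",[(k[0],k[1]) for k in blobs(w,(0,0,0),(180,255,25),(270,150,390,320),40)])
print("grips0",[(k[0],k[1]) for k in blobs(load("w10.npz"),(0,0,0),(180,255,25),(270,150,390,320),40)])
print("hinge top",[(k[0],k[1]) for k in blobs(t,(100,120,60),(130,255,255),(285,280,320,310))])
print("wrist hinge",[(k[0],k[1]) for k in blobs(w,(105,130,50),(125,255,255),(250,300,400,470))],"w10",[(k[0],k[1]) for k in blobs(load("w10.npz"),(105,130,50),(125,255,255),(250,300,400,470))])
print("cap",[(k[0],k[1],pt(t,k[1],.0125)) for k in blobs(t,(5,120,120),(15,255,255),(180,200,275,265),5)])
for q in(t,load("top0.npz")): print("caps/pen",[ [k[1] for k in blobs(q,lo,hi,b)] for lo,hi,b in(((0,100,60),(10,255,255),(290,190,318,212)),((95,100,60),(130,255,255),(320,170,345,192)),((0,120,60),(10,255,255),(230,285,272,335)))])
E
```

```text
t: 36.2
ee_pos: [0.4649, 0.0022, 0.0742]
tcp_rot: [0.984, -0.178, -0.004, -0.001]
wrist_force: [0.5, 0.5, -0.5]
grip_width: 0.748
finger_force: 0.0
t: 36.7
ee_pos: [0.4656, 0.0026, 0.1476]
tcp_rot: [0.984, -0.177, -0.003, -0.001]
wrist_force: [-0.6, -0.4, 0.0]
grip_width: 0.748
finger_force: 0.0
36.8 [0.4654 0.0024 0.1472]
26 []
30 []
34 []
38 []
42 []
46 []
50 []
54 []
58 []
180 [(275, 286), (291, 365), (370, 378)]
188 [(275, 286), (291, 364), (370, 378)]
196 [(276, 287), (292, 364), (369, 377)]
204 [(276, 287), (292, 365), (369, 377)]
212 [(276, 288), (293, 363), (368, 377)]
220 [(276, 362), (368, 377)]
228 [(272, 361), (366, 376)]
236 [(264, 362), (366, 379), (397, 398)]
244 [(255, 399)]
252 [(255, 399)]
260 [(259, 384), (389, 399)]
268 [(255, 380), (397, 399)]
276 [(255, 376)]
284 [(255, 374)]
292 [(255, 373)]
300 [(255, 373)]
308 [(255, 372)]
316 [(255, 372)]
324 [(255, 356), (367, 371)]
grips [(np.int32(144), array([290.5069, 251.9236])), (np.int32(108), array([364.5833, 258.6019]))]
grips0 [(np.int32(190), array([285.1053, 253.8368])), (np.int32(111), array([369.4595, 267.2793]))]
hinge top [(np.int32(56), array([302.4286, 295.5893]))]
wrist hinge [(np.int32(826), array([327.4068, 368.0666]))] w10 [(np.int32(1084), array([327.7509, 383.6467]))]
cap [(np.int32(42), array([244.1667, 236.5238]), array([[0.5321, 0.1951, 0.0125]]))]
caps/pen [[array([303.3333, 198.3636])], [array([330.871 , 177.9032])], []]
caps/pen [[array([303.3438, 198.4688])], [array([330.9643, 177.6071])], [array([259.8353, 299.7882]), array([239.6923, 323.8205])]]
```

```bash
python3 -m creep '[[-0.02,-0.1,0.12,0,0,0,0.75],[-0.04,-0.2,0.2,0,0,0,0.75],[-0.06,-0.3,0.2,0,0,0,0.75],[-0.08,-0.4,0.2,0,0,0,0.75],[-0.08,-0.5,0.2,0,0,0,0.75]]'
python3 - <<'E'
from plant import cams,ctrl
from h import *
w=load("w20.npz")
g=fpt(w,[(290.5,252),(364.6,258.6)],.052);print("grips",g,g.mean(0)); w0=load("w10.npz");g=fpt(w0,[(285,254),(369.5,267)],.052);print("w10 same way",g.mean(0))
h=fpt(w,[(327.4,368)],.052)
t=cams.read_camera("top");s=cams.read_camera("scene");np.savez("s21.npz",**s)
u=np.array([.9373,-.3486])
for n,q,S in(("now",t,s),("start",load("top0.npz"),load("scene0.npz"))):
    print(n,"hinge",[(k[0],k[1]) for k in blobs(q,(100,120,60),(130,255,255),(285,280,320,310))],"sc hinge",[(k[0],k[1]) for k in blobs(S,(105,120,60),(130,255,255),(285,270,330,320))],"pen",[k[1] for k in blobs(q,(0,120,60),(10,255,255),(230,285,272,335))])
a=cv2.absdiff(s["image"],load("scene0.npz")["image"]).max(2); a2=cv2.absdiff(t["image"],load("top0.npz")["image"]).max(2)
print("diff scene tongs",(a[230:300,270:330]>40).sum(),"top tongs",np.argwhere(a2[210:310,290:345]>50).shape, "dish top",(a2[285:325,385:428]>40).sum())
E
```

```text
t: 37.42
ee_pos: [0.4249, -0.2493, 0.2475]
tcp_rot: [0.984, -0.178, -0.003, -0.001]
wrist_force: [1.9, -0.4, -0.1]
grip_width: 0.753
finger_force: 0.0
grips [[ 0.4763  0.0219  0.052 ]
 [ 0.4566 -0.0189  0.052 ]] [0.4665 0.0015 0.052 ]
w10 same way [ 0.4746 -0.0019  0.052 ]
now hinge [(np.int32(55), array([301.8364, 294.6727]))] sc hinge [(np.int32(31), array([306.8065, 293.7742]))] pen [array([265.0385, 293.6923])]
start hinge [(np.int32(70), array([301.7714, 295.8714]))] sc hinge [(np.int32(24), array([305.6667, 294.375 ]))] pen [array([259.8353, 299.7882]), array([239.6923, 323.8205])]
diff scene tongs 0 top tongs (743, 2) dish top 1600
```

```bash
python3 - <<'E'
from h import *
s=load("s21.npz");z=load("scene0.npz");a=cv2.absdiff(s["image"],z["image"]).max(2)
for n,(x0,y0,x1,y1) in dict(pen=(240,318,272,382),drops=(238,195,278,255),red=(125,262,235,332),dish=(392,255,430,290),tongs=(275,235,330,320)).items(): print(n,(a[y0:y1,x0:x1]>35).sum())
for k in blobs(s,(5,120,140),(15,255,255),(140,270,230,320),5):print("cap",k[:2],pt(s,k[1],.0125))
m=cv2.inRange(cv2.cvtColor(s["image"][270:315,140:225],cv2.COLOR_BGR2HSV),(0,0,60),(180,120,255));n,l,st,c=cv2.connectedComponentsWithStats(m)
for i in range(1,n):
    if st[i][4]>8: print(st[i],pt(s,c[i]+[140,270],.012)[0])
E
```

```text
pen 0
drops 0
red 327
dish 693
tongs 1
cap (np.int32(70), array([200.9857, 293.3714])) [[0.5352 0.1904 0.0125]]
[  0   0  38  14 277] [0.6491 0.2528 0.012 ]
[76  0  9 11 53] [0.5752 0.1276 0.012 ]
[ 15  24  43  20 280] [0.533  0.2448 0.012 ]
[64 36 21  9 99] [0.4677 0.1848 0.012 ]
```

```bash
python3 -m creep '[[0,0,0.02,0,0,0,0.75],[0,0,0.02,0,0,0,0.75],[0,0,0.02,0,0,0,0.75]]'; python3 -c "
from plant import ctrl;print(ctrl.close_job())"
```

```text
t: 37.9
ee_pos: [0.4265, -0.2463, 0.2579]
tcp_rot: [0.984, -0.176, -0.003, -0.001]
wrist_force: [-0.4, -0.3, -0.0]
grip_width: 0.747
finger_force: 0.0
the job is handed in; nothing more can be done
None
```

I handed the job in at 37.9 s, no verdict shown: the tube lies flat in the red tray and the tongs are back in their rest, after they pivoted in the fingers once and I re-seated and regrasped them; pen and droppers are unmoved, but the arm hid the dish at the last check.

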